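# Change over the three-bay drill fixture

## Task

Change over the grey three-bay drill fixture: flip its toggle clamp fully open, lift out every drilled plate and lay it flat in the blue tray on the bench (plates may be piled there). Then take the blue-filmed blanks from the stack one at a time, lay each one flat down between the pins of a bay of its own (any bay), and finally push the clamp handle fully upright again to lock them. Leave the weight, the marker and the little bottle where they are.

Things in the scene. Friction and masses are not known exactly. Their poses are not given: they have to be found in the camera images.
- fixture: grey drill fixture fixed to the bench: base plate 12 mm thick (along its x from -70 to +175 mm, 270 mm along its y), three bays in a row, one toggle clamp behind them; origin on the bench below the centre of the middle bay, x from the bays to the clamp, y along the row (bays 80 mm apart), z up
- clamp_bar (a point): middle of the clamp arm's cross bar (190 mm long along the fixture's y) with three rubber-tipped spindles, one pressing on each bay; shut, it stands 60 mm above the bench over fixture x = +20 mm; fully open it has swung up and back to x = +104 mm (spindle tips pointing forward, at +67 mm), 150 mm high, clear of the bays
- bay_1 (a point): centre of the floor of bay 1, 12 mm above the bench; a plate lies in it flat, its length along the fixture's x, its centre 6 mm above this point, between six round-topped pins 7 mm high (four at the long sides, 36 mm either way from the middle, one at each end) with 1.5 mm play all round; the middle of the long sides is free for fingers
- bay_2 (a point): centre of the floor of bay 2, 12 mm above the bench; a plate lies in it flat, its length along the fixture's x, its centre 6 mm above this point, between six round-topped pins 7 mm high (four at the long sides, 36 mm either way from the middle, one at each end) with 1.5 mm play all round; the middle of the long sides is free for fingers
- bay_3 (a point): centre of the floor of bay 3, 12 mm above the bench; a plate lies in it flat, its length along the fixture's x, its centre 6 mm above this point, between six round-topped pins 7 mm high (four at the long sides, 36 mm either way from the middle, one at each end) with 1.5 mm play all round; the middle of the long sides is free for fingers
- clamp_handle (a joint): toggle clamp handle, hinged about the fixture's y: 0 = locked (handle upright, arm down on the plates), grows to 1.2 = fully open (handle leans back along the fixture's +x, arm upright). The arm follows through a link and cannot be lifted otherwise. It stays where it is left; 3 to 8 N at the grip moves it
- handle_grip (a point): middle of the red round grip of the handle (22 mm thick; the grip reaches from 41 mm below this point to 31 mm beyond it along the handle), 90 mm from the pivot; upright it stands 130 mm above the bench
- handle_pivot (a point): point on the handle's hinge axis, 40 mm above the bench; fixed to the fixture
- drilled_1: finished aluminium plate, bare metal with a large centre hole and four small ones (black), 100 x 44 x 12 mm, 140 g; origin at the plate's centre, x along its length, z through its thickness (either face may be up). Starts clamped in a bay; may be absent
- drilled_2: finished aluminium plate, bare metal with a large centre hole and four small ones (black), 100 x 44 x 12 mm, 140 g; origin at the plate's centre, x along its length, z through its thickness (either face may be up). Starts clamped in a bay; may be absent
- drilled_3: finished aluminium plate, bare metal with a large centre hole and four small ones (black), 100 x 44 x 12 mm, 140 g; origin at the plate's centre, x along its length, z through its thickness (either face may be up). Starts clamped in a bay; may be absent
- blank_1: blank plate without holes, both faces covered with blue protective film, 100 x 44 x 12 mm, 140 g; origin at the plate's centre, x along its length, z through its thickness (either face may be up). Starts in the stack on the wooden board, number 1 at the bottom; number 3 may be absent
- blank_2: blank plate without holes, both faces covered with blue protective film, 100 x 44 x 12 mm, 140 g; origin at the plate's centre, x along its length, z through its thickness (either face may be up). Starts in the stack on the wooden board, number 1 at the bottom; number 3 may be absent
- blank_3: blank plate without holes, both faces covered with blue protective film, 100 x 44 x 12 mm, 140 g; origin at the plate's centre, x along its length, z through its thickness (either face may be up). Starts in the stack on the wooden board, number 1 at the bottom; number 3 may be absent
- stack_board: flat wooden board 150 x 90 x 10 mm fixed to the bench, on which the blanks are stacked; origin at the centre of its underside
- out_tray: loose open blue tray, 120 x 200 mm outside, walls 32 mm high; clear inside 108 mm along its x, 188 mm along its y, floor 2 mm thick; 0.5 kg; origin at the centre of its underside
- check_weight: small brass-coloured weight, 26 mm across, 44 mm high, a bystander; origin under its centre
- marker_red: white marker pen with a red cap, 138 mm, lying on the bench, a bystander; origin under its centre
- bottle_purple: small white bottle with a purple cap, 23 mm across, 61 mm high, a bystander; origin under its centre
Things that resemble listed ones, but are neither listed nor needed, are in the scene too. Leave any pink look-alike of the drilled_1 alone.

How it is judged:
By the outcome, as a careful person would: the job done as asked, in the order asked, and still so for the second after the job is handed in, with the robot touching nothing.
Of drilled_1, drilled_2, drilled_3, blank_3 only 2 to 4 are there at a start; the rules pass over those that are not, and their reading is None.
At some moment in a run one of out_tray may be knocked a few centimetres aside while the robot is not near it.
Once in a run the grip may slacken for a moment while it holds something.
It also fails if it takes over 210 s, if anything falls off the work surface, if the arm or the gripper's body presses on something with over 40 N, if the wrist force passes 120 N, or if a joint passes its speed limit or range.

## Robot

A 7-joint arm with a two-finger parallel gripper is mounted at the origin on a cart in front of the work surface, level with it; the furniture and walls round the work are solid. World frame = base frame: x ahead of the robot, y to its left, z up, the work surface at z = 0. Lengths are in m, angles in rad, forces in N, time in s.
With the tool pointing down it reaches from about 0.35 to 0.775 m from the base axis. Payload 3.1 kg.
Tool frame: the origin (TCP) lies at the centre of the arm's flange, where the gripper is bolted on; the fingertips stand 173 mm ahead of it and the grasp point (between the pads) lies 155 mm ahead of it (manip.grip_depth is the z of the grasp point in the tool frame, in m); z points along the fingers, x is the direction in which the jaws open and shut, and the axes are right-handed (so a half turn about z gives the same grasp; the last joint's range is limited). The gripper opens to 85 mm and grips with 20 to 120 N. Pads are 22 mm wide; open, the fingers measure 114 mm over their backs; the gripper's body (76 mm by 85 mm) begins 54 mm behind the grasp point. The pads swing forward as they close: fully open they stand 13 mm farther back than shut.
Start: joints at [-1.163, 0.311, 0.014, 1.512, -0.004, 1.319, -0.027], TCP at [0.239, 0.495, 0.405] pointing down, gripper open.
Joint ranges: [-2.7, 2.7], [-0.3, 1.91], [-1.27, 1.3], [0.12, 2.57], [-1.44, 4.58], [0.2, 2.03], [-3.05, 3.05]. Speed limits (rad/s): [2.79, 2.79, 3.14, 3.14, 3.14, 3.14, 3.14].

## Interface

Orientations are given as a unit quaternion [x, y, z, w].
In Python, from rig import manip, capture, order gives the robot as it stands. The module is installed in compiled form; this text tells all that it offers.
- The arm moves only by the tool jog_arm, never from a script. Its argument "moves" is a list that holds one entry, the list of rows, each a list of 6 numbers: the shift along the tool's x, y, z each as a share of 0.025 m, from -1 to 1, then the turn, a rotation vector about the tool's x, y, z each as a share of 4 degrees, from -1 to 1. In form: [[[tx, ty, tz, wx, wy, wz], ...]]. A call has 1 to 5 rows; each row shifts and turns the commanded pose from where the row before left it, along the tool's axes as they then stand; what a row does not reach is not made up. A row lasts 1/12 s, in which the tool goes at most 41.7 mm and 7.16 degrees, less where a joint would pass 70% of its speed; a pose out of reach is approached as far as the arm can. A call with a number of a shift or a turn outside -1 to 1 is refused whole. A call with a gripper value outside its range is refused whole. "fingers" is the gripper command: -1 is shut, 1 is fully open, values between are in proportion, set as the call begins (left out, the last holds). The fingers move at their own pace and stop on an object; "force" is the grip in N (left out, the last holds). Time passes only in rows, so rows that do not move let the fingers close. It gives the time, the measured TCP pose, the force and the opening at its end, in the units of the state.
- manip.sense(): the state, without advancing time (a new reading comes with each control period).
- capture(name): name is "side" or "top" or "wrist"; returns a dict with "pixels" (400x640x3 uint8, red, green, blue), "z_map" (400x640 float32, m along the optical axis (not along the pixel's ray), 0 where there is no reading), "camera_matrix" (3x3 intrinsics, pixels), "R" (3x3) and "t" (3): a world point X has camera coordinates R X + t; the wrist camera has in their place "tool_from_camera" (4x4, takes a point from camera to tool coordinates, whose origin is the TCP and whose axes are the tool frame's). Camera axes: x right, y down, z forward; pixel columns grow to the right and rows downward; lengths in m; the calibration is good to about 2 mm. A picture is of the moment at which its call begins: read the wrist's pose just before it.
- order.hand_in(): hands the job in, once; it reports no verdict.
The state is a dict: "time_s": time; "joint_pos": joint angles; "joint_vel": joint speeds; "tau": joint torques, N m; "ee_pos": TCP position; "tool_rot": TCP orientation; "wrist_force": force on the tool from outside, world axes, zero at the start; "ft_torque": the same for the moment, N m; "gripper_width": opening from 0.0 (shut) to 1.0 (fully open).
Only numpy, scipy, OpenCV 4.12 (cv2) and the standard library are available. Lean on these libraries where they do the work, as an engineer would, in place of code of your own. Each camera call takes 0.05 s, during which the arm holds its last target. There are 200 camera calls.

## Working session

There is one attempt and no reset: what is moved stays moved. The work goes in short steps, Python scripts to look and compute and a tool call to move; the robot and the scene stay as the last step left them, time stands still between calls to the robot, and variables do not carry over. Pictures are saved under pics/ and viewed, about 12 in all and at most 16, crops included, and the job is handed in when it is done.

Besides the shell and the picture viewer there is one more tool, called after "Emit:" as a command line: name --argument value ..., lists and objects as JSON in quotes. jog_arm: Moves the arm, as the interface text tells. Its arguments: {"type":"object","properties":{"moves":{"type":"array","items":{"type":"array","items":{"type":"array","items":{"type":"number","minimum":-1,"maximum":1}}}},"fingers":{"type":"number"},"force":{"type":"number"}},"required":["moves"]}

```bash
mkdir -p pics; cat > h.py <<'E'
import numpy as np, cv2
from rig import manip, capture, order
from scipy.spatial.transform import Rotation as Ro
def snap(cam,fn=None,crop=None,scale=1):
    s=manip.sense(); c=capture(cam)
    if cam=='wrist':
        T=np.eye(4);T[:3,:3]=Ro.from_quat(s['tool_rot']).as_matrix();T[:3,3]=s['ee_pos']
        c['W']=T@c['tool_from_camera']
    else:
        W=np.eye(4);W[:3,:3]=c['R'].T;W[:3,3]=-c['R'].T@c['t'];c['W']=W
    if fn:
        im=c['pixels'][:,:,::-1]
        if crop: x0,y0,x1,y1=crop; im=im[y0:y1,x0:x1]
        cv2.imwrite('pics/'+fn,cv2.resize(im,None,fx=scale,fy=scale,interpolation=cv2.INTER_CUBIC))
    np.savez('last_'+cam,**{k:c[k] for k in ('pixels','z_map','camera_matrix','W')})
    return c
def pt(c,u,v,z=None):
    K=c['camera_matrix'];W=c['W'];r=np.array([(u-K[0,2])/K[0,0],(v-K[1,2])/K[1,1],1])
    if z is None: d=float(c['z_map'][int(round(v)),int(round(u))])
    else: d=(z-W[2,3])/(W[:3,:3]@r)[2]
    return W[:3,:3]@(r*d)+W[:3,3]
def cloud(c):
    K=c['camera_matrix'];v,u=np.mgrid[0:400,0:640];r=np.stack([(u-K[0,2])/K[0,0],(v-K[1,2])/K[1,1],np.ones_like(u)],-1)*c['z_map'][...,None]
    return r@c['W'][:3,:3].T+c['W'][:3,3]
def pose():
    s=manip.sense();R=Ro.from_quat(s['tool_rot']).as_matrix()
    print('t',round(s['time_s'],2),'tcp',np.round(s['ee_pos'],4),'x',np.round(R[:,0],3),'z',np.round(R[:,2],3),'F',np.round(s['wrist_force'],1),'w',round(s['gripper_width'],3),'yaw_x',round(np.degrees(np.arctan2(R[1,0],R[0,0])),2))
    return s,R
def go(p,yaw=None):
    """shares of 25 mm / 4 deg steps needed: tool axes, grasp point to p (world)"""
    s,R=pose();g=np.array(s['ee_pos'])+R[:,2]*manip.grip_depth
    d=R.T@(np.array(p)-g);print('tool shift mm',np.round(d*1000,1),'units',np.round(d/.025,2))
    if yaw is not None:
        a=(yaw-np.degrees(np.arctan2(R[1,0],R[0,0]))+90)%180-90;print('turn wz deg (tool z down => -)',round(-a,2),'units',round(-a/4,2))
E
python3 - <<'E'
from h import *
pose();print(manip.grip_depth)
snap('top','top0.png');snap('side','side0.png')
E
```

```text
t 0.0 tcp [0.239  0.495  0.4036] x [ 0.435  0.901 -0.002] z [-0.001 -0.002 -1.   ] F [-0.9 -0.4 -0.8] w 0.998 yaw_x 64.23
0.1547
```

View pics/top0.png

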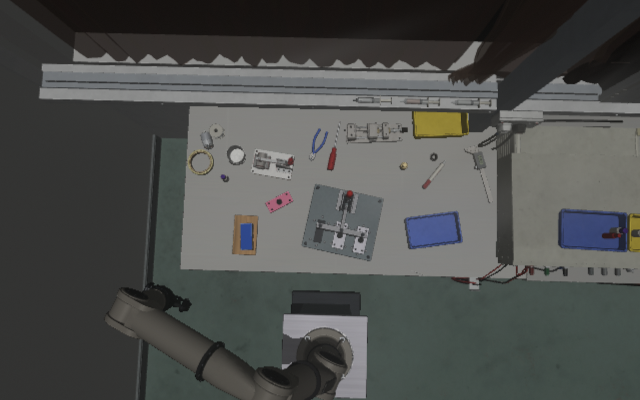

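View pics/side0.png

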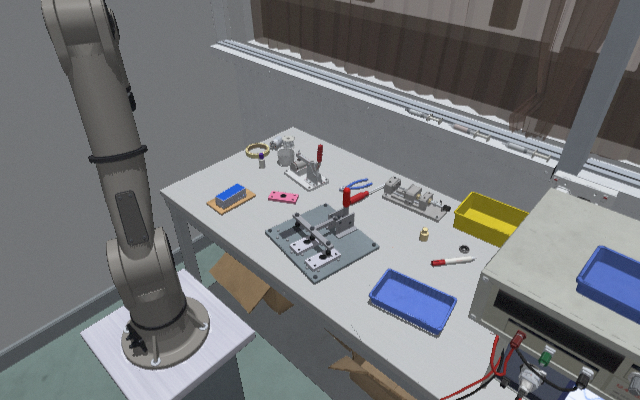

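```bash
python3 - <<'E'
from h import *
c=snap('top','top1.png',(220,170,480,275),3)
P=cloud(c)
print('px/m',c['camera_matrix'][0,0]/c['z_map'][200,300])
for n,u,v in [('base',325,350),('stack',246,232),('stack2',246,240),('board',246,251),('gripred',349,193),('tray floor',433,230)]: print(n,np.round(pt(c,u,v),4))
# tray floor & blue stack via colour
hsv=cv2.cvtColor(c['pixels'],cv2.COLOR_RGB2HSV)
blue=(hsv[...,0]>100)&(hsv[...,0]<125)&(hsv[...,1]>110)
for n,x0,x1 in [('stack',230,265),('tray',400,470)]:
    m=np.zeros_like(blue);m[205:262,x0:x1]=blue[205:262,x0:x1]
    q=P[m]; print(n,m.sum(),'z pct',np.round(np.percentile(q[:,2],[5,50,95]),4))
    if n=='stack': q=q[q[:,2]>np.percentile(q[:,2],90)-.006]
    r=cv2.minAreaRect((q[:,:2]*1000).astype(np.float32));print(r)
E
```

```text
px/m 258.3331834911712
base [ 0.0593 -0.0029  0.1914]
stack [0.4486 0.3048 0.0422]
stack2 [0.4186 0.3018 0.0522]
board [0.377  0.3079 0.007 ]
gripred [ 0.592  -0.073   0.1662]
tray floor [ 0.4759 -0.406  -0.0018]
stack 276 z pct [0.0407 0.0466 0.0536]
((432.163818359375, 302.6580810546875), (93.30009460449219, 38.89409255981445), 2.5522570610046387)
tray 1342 z pct [-0.0048  0.0031  0.0313]
((455.0848083496094, -250.17938232421875), (112.1786880493164, 503.0126953125), 6.360373020172119)
```

View pics/top1.png

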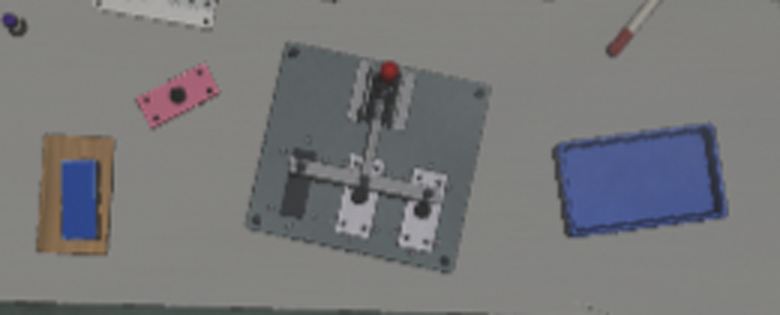

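```bash
cat > fx.py <<'E'
from h import *
def corners(c,L,z):return np.array([pt(c,220+u/3,170+v/3,z) for u,v in L])
E
python3 - <<'E'
from fx import *
c=snap('top')
Q=corners(c,[(289,42),(491,87),(453,273),(246,231)],.012)
print(np.round(Q,4),[round(np.linalg.norm(Q[i,:2]-Q[i-1,:2]),4) for i in range(4)])
cen=Q.mean(0); fx=(Q[0]+Q[1]-Q[2]-Q[3])[:2];fx/=np.linalg.norm(fx);fy=np.array([-fx[1],fx[0]])
yaw=np.degrees(np.arctan2(fx[1],fx[0]));o=cen[:2]-.0525*fx
print('fix yaw',yaw,'origin',o)
g=np.array([.592,-.073])-o;print('grip in fix',g@fx,g@fy)
for p in [(360,195),(423,211)]:
    w=pt(c,220+p[0]/3,170+p[1]/3,.024)[:2]-o;print('hole fix',w@fx,w@fy)
T=corners(c,[(555,145),(713,125),(726,215),(569,235)],.032)
print('tray',np.round(T,4),T.mean(0),np.degrees(np.arctan2(*(T[0]-T[1])[[1,0]][:2])))
print([round(np.linalg.norm(T[i,:2]-T[i-1,:2]),4) for i in range(4)])
E
```

```text
[[ 0.6407  0.0467  0.012 ]
 [ 0.5893 -0.2134  0.012 ]
 [ 0.352  -0.1687  0.012 ]
 [ 0.3978  0.0945  0.012 ]] [np.float64(0.2475), np.float64(0.2651), np.float64(0.2415), np.float64(0.2671)]
fix yaw -10.899909736025755 origin [ 0.44341431 -0.05029177]
grip in fix 0.1501990415316263 0.005798096408284
hole fix 0.003131736004150809 0.0022559666897096894
hole fix 0.0005342918809465666 -0.07953430776741623
tray [[ 0.516  -0.2925  0.032 ]
 [ 0.5464 -0.4912  0.032 ]
 [ 0.4338 -0.5072  0.032 ]
 [ 0.4037 -0.3111  0.032 ]] [ 0.4749796 -0.4004779  0.032    ] 98.69969912915751
[np.float64(0.1138), np.float64(0.201), np.float64(0.1137), np.float64(0.1984)]
```

Emit:
jog_arm --moves '[[[-0.77,0.95,0,0,0,0],[-0.77,0.95,0,0,0,0],[-0.77,0.95,0,0,0,0],[-0.77,0.95,0,0,0,0],[-0.77,0.95,0,0,0,0]]]'

```text
time_s: 0.62
ee_pos: [0.3045, 0.3556, 0.4045]
tool_rot: [0.847, 0.532, -0.0, 0.0]
wrist_force: [0.8, 0.3, 0.7]
gripper_width: 0.998
```

Emit:
jog_arm --moves '[[[-0.77,0.95,0,0,0,0],[-0.77,0.95,0,0,0,0],[-0.77,0.95,0,0,0,0],[-0.77,0.95,0,0,0,0],[-0.77,0.95,0,0,0,0]]]'

```text
time_s: 1.03
ee_pos: [0.3696, 0.2172, 0.4047]
tool_rot: [0.847, 0.532, 0.0, -0.0]
wrist_force: [1.1, -0.6, 1.3]
gripper_width: 0.999
```

Emit:
jog_arm --moves '[[[-0.77,0.95,0,0,0,0],[-0.77,0.95,0,0,0,0],[-0.77,0.95,0,0,0,0],[-0.77,0.95,0,0,0,0],[-0.77,0.95,0,0,0,0]]]'

```text
time_s: 1.45
ee_pos: [0.4346, 0.0789, 0.4047]
tool_rot: [0.847, 0.532, 0.0, -0.0]
wrist_force: [0.2, 0.1, 0.3]
gripper_width: 1.003
```

Emit:
jog_arm --moves '[[[-0.77,0.95,0,0,0,0],[-0.77,0.95,0,0,0,0],[-0.77,0.95,0,0,0,0],[-0.77,0.95,0,0,0,0],[-0.77,0.95,0,0,0,0]]]'

```text
time_s: 1.87
ee_pos: [0.4998, -0.0592, 0.4046]
tool_rot: [0.847, 0.532, 0.0, -0.0]
wrist_force: [-0.1, 0.8, 0.2]
gripper_width: 1.001
```

Emit:
jog_arm --moves '[[[0,0,0,0,0,-0.93],[0,0,0,0,0,-0.93],[0,0,0,0,0,-0.93],[0,0,0,0,0,-0.93],[0,0,0,0,0,0]]]'

```text
time_s: 2.28
ee_pos: [0.4994, -0.0579, 0.4044]
tool_rot: [0.771, 0.637, -0.0, -0.0]
wrist_force: [-0.4, -0.5, -0.4]
gripper_width: 1.001
```

```bash
python3 - <<'E'
from h import *
pose();print(manip.sense()['joint_pos'])
c=snap('wrist','w0.png')
print(c['tool_from_camera'].round(4))
E
```

```text
t 2.28 tcp [ 0.4994 -0.0579  0.4044] x [0.188 0.982 0.   ] z [-0.001  0.    -1.   ] F [-0.4 -0.5 -0.4] w 1.001 yaw_x 79.17
[-0.32105712  0.2256183   0.48945834  1.65169828 -0.10966334  1.29215797
  1.56986734]
[[ 1.000e+00 -2.000e-04 -7.000e-04  7.000e-04]
 [ 4.000e-04  9.499e-01  3.125e-01 -8.030e-02]
 [ 6.000e-04 -3.125e-01  9.499e-01  2.930e-02]
 [ 0.000e+00  0.000e+00  0.000e+00  1.000e+00]]
```

View pics/w0.png

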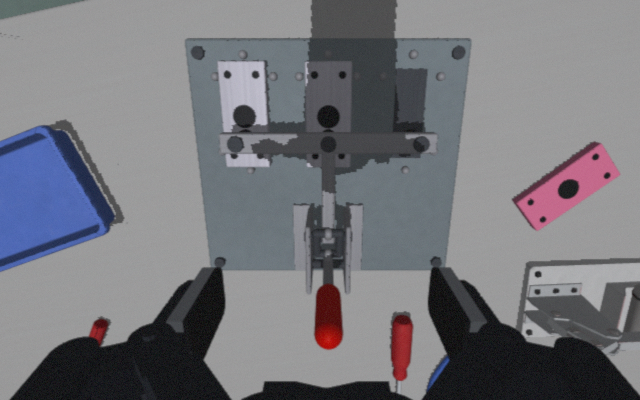

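```bash
python3 - <<'E'
from h import *
z=np.load('last_wrist.npz');c={k:z[k] for k in z}
Q=np.array([pt(c,u,v,.012) for u,v in [(213,270),(445,270),(471,39),(186,39)]])
print(Q.round(4),[round(np.linalg.norm(Q[i,:2]-Q[i-1,:2]),4) for i in range(4)])
cen=Q.mean(0);fx=(Q[0]+Q[1]-Q[2]-Q[3])[:2];fx/=np.linalg.norm(fx);fy=np.array([-fx[1],fx[0]])
o=cen[:2]-.0525*fx;print('yaw',np.degrees(np.arctan2(fx[1],fx[0])),'o',o)
def f(p):p=np.array(p);return np.round([(p[:2]-o)@fx,(p[:2]-o)@fy,p[2]],4)
for u,v in [(244,117),(328,117)]:print('hole',f(pt(c,u,v,.024)))
for u,v in [(243,54),(413,54),(252,170),(405,170)]:print('endpin',f(pt(c,u,v,.019)))
for u,v in [(328,290),(328,300),(328,310),(328,320),(328,330),(328,342)]:print('grip',f(pt(c,u,v)))
E
```

```text
[[ 0.5969 -0.2086  0.012 ]
 [ 0.6471  0.0533  0.012 ]
 [ 0.4079  0.0981  0.012 ]
 [ 0.3576 -0.1638  0.012 ]] [np.float64(0.2434), np.float64(0.2667), np.float64(0.2433), np.float64(0.2668)]
yaw -10.602807359184116 o [ 0.45076025 -0.04559081]
hole [ 0.0008 -0.0818  0.024 ]
hole [ 0.0011 -0.0007  0.024 ]
endpin [-0.056  -0.0795  0.019 ]
endpin [-0.0553  0.0785  0.019 ]
endpin [ 0.0544 -0.0788  0.019 ]
endpin [0.0551 0.0782 0.019 ]
grip [ 0.1387 -0.0015  0.1093]
grip [ 0.1381 -0.0015  0.125 ]
grip [ 0.1396 -0.0016  0.1364]
grip [ 0.1383 -0.0016  0.1505]
grip [ 0.1417 -0.0017  0.1577]
grip [ 0.1488 -0.0017  0.1619]
```

Emit:
jog_arm --moves '[[[0.02,0.99,0,0,0,0],[0.02,0.99,0,0,0,0],[0.02,0.99,0,0,0,0],[0.02,0.99,0,0,0,0],[0,0,0,0,0,0]]]'

```text
time_s: 2.75
ee_pos: [0.6003, -0.0745, 0.4031]
tool_rot: [0.771, 0.636, -0.0, 0.001]
wrist_force: [-0.2, 0.2, -0.4]
gripper_width: 1.0
```

Emit:
jog_arm --moves '[[[0,0,0.95,0,0,0],[0,0,0.95,0,0,0],[0,0,0.95,0,0,0],[0,0,0.95,0,0,0],[0,0,0.95,0,0,0]]]'

```text
time_s: 3.17
ee_pos: [0.5965, -0.0743, 0.285]
tool_rot: [0.771, 0.636, -0.0, -0.0]
wrist_force: [-0.1, 0.6, 0.5]
gripper_width: 1.0
```

Emit:
jog_arm --moves '[[[0,0,0,0,0,0],[0,0,0,0,0,0],[0,0,0,0,0,0],[0,0,0,0,0,0],[0,0,0,0,0,0]]]' --fingers -1 --force 25

```text
time_s: 3.58
ee_pos: [0.5978, -0.0749, 0.288]
tool_rot: [0.771, 0.637, 0.001, 0.001]
wrist_force: [-1.0, -0.3, 0.6]
gripper_width: 0.303
```

Emit:
jog_arm --moves '[[[0,0,0,0,0,0],[0,0,0,0,0,0],[0,0,0,0,0,0]]]'

```text
time_s: 3.83
ee_pos: [0.5977, -0.0751, 0.2879]
tool_rot: [0.771, 0.637, 0.001, 0.001]
wrist_force: [-0.7, 0.0, 5.3]
gripper_width: 0.251
```

```bash
python3 - <<'E'
from h import *
pose()
# arc waypoints: tool y = fix x, tool z = down
r=.09;a=np.linspace(0,1.2,11)
P=np.c_[r*np.sin(a),r-r*np.cos(a)]
print((np.diff(P,axis=0)/.025).round(2))
E
```

```text
t 3.83 tcp [ 0.5977 -0.0751  0.2879] x [0.189 0.982 0.   ] z [ 0.003 -0.001 -1.   ] F [-0.7  0.   5.3] w 0.251 yaw_x 79.1
[[0.43 0.03]
 [0.42 0.08]
 [0.41 0.13]
 [0.39 0.18]
 [0.37 0.22]
 [0.34 0.26]
 [0.31 0.3 ]
 [0.27 0.34]
 [0.23 0.37]
 [0.18 0.39]]
```

Emit:
jog_arm --moves '[[[0,0.43,0.03,0,0,0],[0,0.42,0.08,0,0,0],[0,0.41,0.13,0,0,0],[0,0.39,0.18,0,0,0],[0,0.37,0.22,0,0,0]]]'

```text
time_s: 4.25
ee_pos: [0.6464, -0.0845, 0.2721]
tool_rot: [0.771, 0.637, -0.0, -0.001]
wrist_force: [-5.0, -0.2, 9.2]
gripper_width: 0.249
```

Emit:
jog_arm --moves '[[[0,0.34,0.26,0,0,0],[0,0.31,0.3,0,0,0],[0,0.27,0.34,0,0,0],[0,0.23,0.37,0,0,0],[0,0.2,0.42,0,0,0]]]'

```text
time_s: 4.67
ee_pos: [0.6817, -0.0911, 0.2309]
tool_rot: [0.771, 0.637, 0.002, 0.003]
wrist_force: [0.5, -0.6, 8.3]
gripper_width: 0.245
```

Emit:
jog_arm --moves '[[[0,0,0.12,0,0,0],[0,0,0,0,0,0],[0,0,0,0,0,0]]]'

```text
time_s: 4.92
ee_pos: [0.6826, -0.0912, 0.227]
tool_rot: [0.771, 0.637, 0.003, 0.004]
wrist_force: [6.9, -1.9, 1.2]
gripper_width: 0.247
```

```bash
python3 - <<'E'
from h import *
pose(); snap('side','s1.png',(230,150,480,330),3)
E
```

```text
t 4.92 tcp [ 0.6826 -0.0912  0.227 ] x [ 0.189  0.982 -0.001] z [ 0.01  -0.003 -1.   ] F [ 6.9 -1.9  1.2] w 0.247 yaw_x 79.13
```

View pics/s1.png

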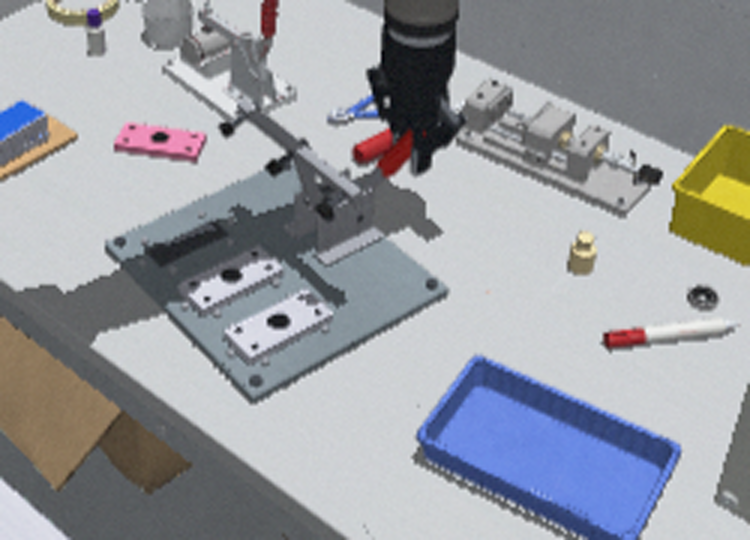

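Emit:
jog_arm --moves '[[[0,0.08,0.15,0,0,0],[0,0.0,0.1,0,0,0],[0,0,0,0,0,0],[0,0,0,0,0,0]]]'

```text
time_s: 5.3
ee_pos: [0.6844, -0.0916, 0.2216]
tool_rot: [0.771, 0.637, 0.003, 0.004]
wrist_force: [5.2, -1.5, 5.0]
gripper_width: 0.245
```

Emit:
jog_arm --moves '[[[0,0,0,0,0,0],[0,0,0,0,0,0],[0,0,0,0,0,0],[0,0,0,0,0,0],[0,0,0,0,0,0]]]' --fingers 1

```text
time_s: 5.72
ee_pos: [0.6814, -0.0907, 0.2177]
tool_rot: [0.771, 0.637, -0.001, -0.001]
wrist_force: [0.7, -0.3, -0.4]
gripper_width: 0.937
```

Emit:
jog_arm --moves '[[[0,0,-1,0,0,0],[0,0,-1,0,0,0],[0,0,-1,0,0,0],[0,0,-1,0,0,0],[0,0,-1,0,0,0]]]'

```text
time_s: 6.13
ee_pos: [0.6815, -0.0909, 0.3443]
tool_rot: [0.771, 0.637, -0.0, -0.0]
wrist_force: [0.1, 0.2, -1.1]
gripper_width: 0.999
```

```bash
python3 - <<'E'
from h import *
s,R=pose(); c=snap('wrist')
E
```

```text
t 6.13 tcp [ 0.6815 -0.0909  0.3443] x [ 0.189  0.982 -0.   ] z [-0.001  0.    -1.   ] F [ 0.1  0.2 -1.1] w 0.999 yaw_x 79.1
```

Emit:
jog_arm --moves '[[[0,0,-1,0,0,0],[0,-0.2,-1,0,0,0],[0,-1,0,0,0,0],[0,-1,0,0,0,0],[0,-1,0,0,0,0]]]' --fingers 0.4

```text
time_s: 6.6
ee_pos: [0.6023, -0.0758, 0.3933]
tool_rot: [0.771, 0.637, 0.0, 0.0]
wrist_force: [-0.2, -0.3, 0.2]
gripper_width: 0.7
```

Emit:
jog_arm --moves '[[[0,-1,0,0,0,0],[0,-1,0,0,0,0],[0,-1,0,0,0,0],[0,-1,0,0,0,0],[0,-1,0,0,0,0]]]'

```text
time_s: 7.02
ee_pos: [0.479, -0.052, 0.3929]
tool_rot: [0.771, 0.637, -0.0, -0.0]
wrist_force: [-0.7, 0.3, 0.0]
gripper_width: 0.702
```

Emit:
jog_arm --moves '[[[0,-1,0,0,0,0],[0,-0.2,0,0,0,0],[0,0,0,0,0,0]]]'

```text
time_s: 7.27
ee_pos: [0.4495, -0.0462, 0.3933]
tool_rot: [0.771, 0.637, 0.0, -0.001]
wrist_force: [0.4, 0.8, -0.4]
gripper_width: 0.705
```

```bash
python3 - <<'E'
from h import *
pose(); c=snap('wrist','w1.png')
E
```

```text
t 7.27 tcp [ 0.4495 -0.0462  0.3933] x [0.188 0.982 0.001] z [-0.     0.002 -1.   ] F [ 0.4  0.8 -0.4] w 0.705 yaw_x 79.16
```

View pics/w1.png

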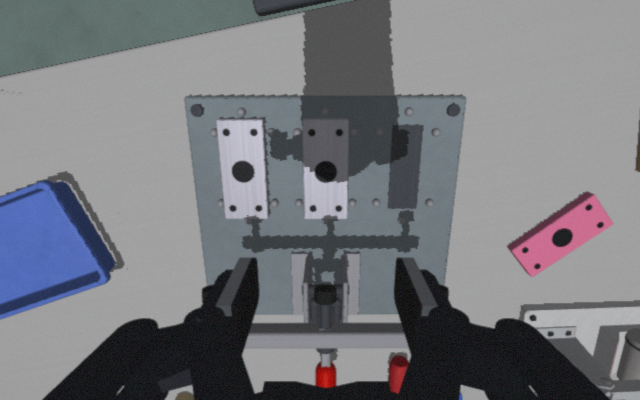

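```bash
cat >> h.py <<'E'
FX=np.array([np.cos(np.radians(-10.7)),np.sin(np.radians(-10.7))]);FY=np.array([-FX[1],FX[0]]);FO=np.array([.4508,-.0460])
def f(p):p=np.array(p);return np.round([(p[:2]-FO)@FX,(p[:2]-FO)@FY,p[2]],4)
def wf(x,y):return FO+x*FX+y*FY
def last(cam):
    z=np.load('last_%s.npz'%cam);return {k:z[k] for k in z}
E
python3 - <<'E'
from h import *
c=last('wrist')
for u,v in [(242,171),(326,171)]:print('hole',f(pt(c,u,v,.024)),pt(c,u,v,.024))
for L in [[(303,119),(347,119),(348,219),(303,219)],[(218,119),(264,119),(268,219),(221,219)]]:
    q=np.mean([pt(c,u,v,.024) for u,v in L],0);a=pt(c,*L[2],.024)+pt(c,*L[3],.024)-pt(c,*L[0],.024)-pt(c,*L[1],.024)
    print('plate',f(q),q.round(4),np.degrees(np.arctan2(a[1],a[0])))
for u,v in [(241,111),(325,111),(408,111)]:print('endpin',f(pt(c,u,v,.019)))
for u,v in [(290,337),(370,337),(325,294)]:print('bar',f(pt(c,u,v)))
Q=np.array([pt(c,u,v,.012) for u,v in [(186,96),(465,96)]]);print(f(Q[0]),f(Q[1]))
T=[pt(c,u,v,.032) for u,v in [(47,182),(110,276)]];print('tray corners',T)
E
```

```text
hole [ 0.0003 -0.082   0.024 ] [ 0.43583026 -0.12659921  0.024     ]
hole [0.0005 0.0004 0.024 ] [ 0.45136772 -0.04573374  0.024     ]
plate [ 0.0008 -0.0004  0.024 ] [ 0.4515 -0.0465  0.024 ] -10.6283143418868
plate [ 0.0005 -0.0812  0.024 ] [ 0.4362 -0.1259  0.024 ] -13.091127087883429
endpin [-0.0566 -0.0797  0.019 ]
endpin [-0.0564 -0.0004  0.019 ]
endpin [-0.0561  0.078   0.019 ]
bar [ 0.0868 -0.0251  0.1582]
bar [0.0871 0.0308 0.1581]
bar [ 0.058  -0.0006  0.1494]
[-0.0701 -0.1325  0.012 ] [-0.0693  0.1328  0.012 ]
tray corners [array([ 0.40930258, -0.31220049,  0.032     ]), array([ 0.51812593, -0.29095906,  0.032     ])]
```

```bash
python3 - <<'E'
from h import *
c=last('wrist');P=cloud(c)
for v in range(350,384,4):print(v,c['pixels'][v,326],f(P[v,326]))
for v in range(320,354,3):print(v,c['pixels'][v,290],f(P[v,290]))
for cam in ('side','top'):
    c=snap(cam);P=cloud(c);h=cv2.cvtColor(c['pixels'],cv2.COLOR_RGB2HSV)
    m=((h[...,0]<6)|(h[...,0]>174))&(h[...,1]>150)
    F=np.array([f(p) for p in P[m]]);F=F[(F[:,0]>.1)&(F[:,0]<.3)&(abs(F[:,1])<.03)&(F[:,2]>.03)]
    print(cam,len(F));
    if len(F)>5:
        x=F[F[:,0].argsort()];print(x[::max(1,len(x)//14)])
E
```

```text
350 [67 71 75] [0.098  0.     0.1582]
354 [122 122 129] [ 0.1831 -0.0002  0.0663]
358 [144 144 149] [ 0.187  -0.0002  0.0676]
362 [142 144 147] [ 0.19   -0.0002  0.0699]
366 [130  89  94] [ 0.1934 -0.0002  0.0716]
370 [152  23  19] [ 0.1964 -0.0002  0.0738]
374 [185  36  27] [ 0.1985 -0.0002  0.077 ]
378 [188  41  30] [ 0.203  -0.0003  0.0775]
382 [187  40  31] [ 0.2067 -0.0003  0.079 ]
320 [160 162 162] [ 0.1898 -0.0436  0.002 ]
323 [85 86 87] [ 0.0859 -0.0264  0.1441]
326 [59 58 62] [ 0.0863 -0.0261  0.147 ]
329 [61 61 65] [ 0.0858 -0.0257  0.151 ]
332 [73 73 76] [ 0.0838 -0.0251  0.1567]
335 [130 131 137] [ 0.0863 -0.0252  0.1567]
338 [139 140 146] [ 0.0875 -0.0251  0.1584]
341 [143 143 149] [ 0.0895 -0.0251  0.159 ]
344 [140 141 145] [ 0.0919 -0.0252  0.1591]
347 [137 137 142] [ 0.0953 -0.0254  0.1582]
350 [158 160 160] [ 0.2343 -0.0451  0.0016]
353 [162 162 162] [ 0.2398 -0.0454  0.0006]
side 107
[[ 0.1916 -0.0083  0.0687]
 [ 0.1959  0.0015  0.0687]
 [ 0.2004 -0.0125  0.0712]
 [ 0.2026  0.      0.0745]
 [ 0.208  -0.0084  0.0732]
 [ 0.2103 -0.0102  0.0773]
 [ 0.2122 -0.0128  0.078 ]
 [ 0.2178 -0.0108  0.0822]
 [ 0.2214 -0.0116  0.081 ]
 [ 0.2244  0.0017  0.0836]
 [ 0.2306 -0.0105  0.0841]
 [ 0.2335 -0.0016  0.0934]
 [ 0.2359 -0.0092  0.085 ]
 [ 0.2399 -0.0093  0.0873]
 [ 0.2442 -0.009   0.0891]
 [ 0.2481 -0.0092  0.0915]]
top 73
[[ 1.919e-01 -1.900e-03  8.010e-02]
 [ 1.987e-01  6.800e-03  7.250e-02]
 [ 2.018e-01 -7.800e-03  7.270e-02]
 [ 2.057e-01  4.800e-03  8.010e-02]
 [ 2.103e-01 -1.600e-03  8.440e-02]
 [ 2.136e-01  2.800e-03  8.170e-02]
 [ 2.179e-01 -1.000e-04  8.250e-02]
 [ 2.220e-01  6.000e-04  7.990e-02]
 [ 2.261e-01 -9.200e-03  9.150e-02]
 [ 2.292e-01 -4.800e-03  9.020e-02]
 [ 2.317e-01 -3.900e-03  9.710e-02]
 [ 2.375e-01 -6.900e-03  8.870e-02]
 [ 2.405e-01 -9.500e-03  9.730e-02]
 [ 2.441e-01 -5.300e-03  9.340e-02]
 [ 2.477e-01 -8.000e-03  9.760e-02]]
```

Emit:
jog_arm --moves '[[[0,1,0,0,0,0],[0,1,0,0,0,0],[0,1,0,0,0,0],[0,1,0,0,0,0],[0,1,0,0,0,0]]]' --fingers -1

```text
time_s: 7.83
ee_pos: [0.5761, -0.0705, 0.3927]
tool_rot: [0.771, 0.637, -0.0, 0.0]
wrist_force: [0.7, 0.6, -0.2]
gripper_width: 0.005
```

Emit:
jog_arm --moves '[[[0,1,0,0,0,0],[0,1,0,0,0,0],[0,1,0,0,0,0],[0,1,0,0,0,0],[0,0.5,0,0,0,0]]]'

```text
time_s: 8.25
ee_pos: [0.6874, -0.0919, 0.3912]
tool_rot: [0.771, 0.637, -0.0, 0.001]
wrist_force: [-0.2, 0.5, 0.0]
gripper_width: -0.001
```

Emit:
jog_arm --moves '[[[0,0,0.96,0,0,0],[0,0,0.96,0,0,0],[0,0,0.96,0,0,0],[0,0,0.96,0,0,0],[0,0,0.96,0,0,0]]]'

```text
time_s: 8.67
ee_pos: [0.6852, -0.0917, 0.271]
tool_rot: [0.771, 0.637, -0.0, 0.0]
wrist_force: [-0.2, 0.4, 0.5]
gripper_width: -0.001
```

Emit:
jog_arm --moves '[[[0,0,0.1,0,0,0],[0,0,0.1,0,0,0],[0,0,0.1,0,0,0],[0,0,0,0,0,0]]]'

```text
time_s: 9.0
ee_pos: [0.6849, -0.0917, 0.2668]
tool_rot: [0.771, 0.637, 0.0, 0.001]
wrist_force: [-0.3, 0.7, 0.6]
gripper_width: -0.002
```

Emit:
jog_arm --moves '[[[0,0,0.1,0,0,0],[0,0,0.1,0,0,0],[0,0,0,0,0,0]]]'

```text
time_s: 9.25
ee_pos: [0.6852, -0.0917, 0.2628]
tool_rot: [0.771, 0.637, 0.001, 0.002]
wrist_force: [0.2, -0.5, 3.2]
gripper_width: -0.004
```

Emit:
jog_arm --moves '[[[0,0,0.1,0,0,0],[0,0,0.1,0,0,0],[0,0,0,0,0,0]]]'

```text
time_s: 9.5
ee_pos: [0.6853, -0.0919, 0.2618]
tool_rot: [0.771, 0.637, 0.002, 0.002]
wrist_force: [-4.6, 1.4, 17.0]
gripper_width: -0.004
```

Emit:
jog_arm --moves '[[[0,0,0.1,0,0,0],[0,0,0.1,0,0,0],[0,0,0,0,0,0]]]'

```text
time_s: 9.75
ee_pos: [0.6853, -0.092, 0.2611]
tool_rot: [0.771, 0.637, 0.003, 0.003]
wrist_force: [-9.0, 1.8, 31.2]
gripper_width: 0.003
```

Emit:
jog_arm --moves '[[[0,0,0.08,0,0,0],[0,0,0,0,0,0],[0,0,0,0,0,0]]]'

```text
time_s: 10.0
ee_pos: [0.6852, -0.0921, 0.2608]
tool_rot: [0.771, 0.637, 0.004, 0.003]
wrist_force: [-12.1, 2.9, 37.0]
gripper_width: 0.0
```

Emit:
jog_arm --moves '[[[0,0,-1,0,0,0],[0,0,-1,0,0,0],[0,0,-1,0,0,0],[0,0,-1,0,0,0],[0,0,-1,0,0,0]]]'

```text
time_s: 10.42
ee_pos: [0.6837, -0.0912, 0.3749]
tool_rot: [0.771, 0.637, -0.0, -0.001]
wrist_force: [0.5, 0.2, -0.6]
gripper_width: -0.003
```

Emit:
jog_arm --moves '[[[0,-1,0,0,0,0],[0,-1,0,0,0,0],[0,-1,0,0,0,0],[0,-1,0,0,0,0],[0,-1,0,0,0,0]]]' --fingers 0.4

```text
time_s: 10.83
ee_pos: [0.5598, -0.0675, 0.3736]
tool_rot: [0.771, 0.637, -0.0, -0.001]
wrist_force: [-0.8, 0.6, 0.2]
gripper_width: 0.692
```

Emit:
jog_arm --moves '[[[0,-1,0,0,0,0],[0,-1,0,0,0,0],[0,-1,0,0,0,0],[0,-1,0,0,0,0],[0,-0.5,0,0,0,0]]]'

```text
time_s: 11.25
ee_pos: [0.4479, -0.0461, 0.3735]
tool_rot: [0.771, 0.637, -0.001, -0.002]
wrist_force: [-0.3, 0.5, -0.1]
gripper_width: 0.702
```

Emit:
jog_arm --moves '[[[0,0,0,0,0,0],[0,0,0,0,0,0]]]'

```text
time_s: 11.42
ee_pos: [0.4505, -0.0464, 0.3741]
tool_rot: [0.771, 0.637, 0.0, -0.0]
wrist_force: [0.4, 0.6, 0.3]
gripper_width: 0.701
```

```bash
python3 - <<'E'
from h import *
c=snap('wrist');P=cloud(c)
for v in range(320,362,5):print(v,c['pixels'][v,290],f(P[v,290]))
for v in range(366,384,4):print(v,c['pixels'][v,326],f(P[v,326]))
w=wf(.0005,-.0002);go([*w,.029],79.3)
E
```

```text
320 [109 118 124] [ 0.1691 -0.0402  0.0125]
325 [160 160 161] [ 0.1839 -0.0417  0.0019]
330 [161 163 161] [ 0.1913 -0.042   0.0012]
335 [159 158 159] [ 0.198  -0.0422  0.0015]
340 [158 159 159] [ 0.205  -0.0425  0.0016]
345 [161 160 160] [ 0.2118 -0.0427  0.0019]
350 [161 161 161] [ 0.2192 -0.043   0.0017]
355 [62 63 66] [ 0.0974 -0.0248  0.146 ]
360 [63 60 63] [ 0.0977 -0.0244  0.1502]
366 [74 74 78] [ 9.750e-02 -1.000e-04  1.559e-01]
370 [106 104 111] [ 9.760e-02 -1.000e-04  1.593e-01]
374 [138 137 145] [ 1.002e-01 -1.000e-04  1.600e-01]
378 [138 140 147] [ 1.028e-01 -1.000e-04  1.606e-01]
382 [138 139 145] [ 1.071e-01 -1.000e-04  1.596e-01]
t 11.47 tcp [ 0.4513 -0.0465  0.3742] x [0.189 0.982 0.   ] z [ 0.001  0.    -1.   ] F [0.4 0.4 0.1] w 0.703 yaw_x 79.12
tool shift mm [ 1.000e-01 -4.000e-01  1.905e+02] units [ 0.   -0.02  7.62]
turn wz deg (tool z down => -) -0.18 units -0.04
```

Emit:
jog_arm --moves '[[[0,0,1,0,0,0],[0,0,1,0,0,0],[0,0,1,0,0,0],[0,0,1,0,0,0],[0,0,1,0,0,0]]]'

```text
time_s: 11.88
ee_pos: [0.4521, -0.0469, 0.2478]
tool_rot: [0.771, 0.637, 0.0, 0.001]
wrist_force: [0.1, -0.0, 0.2]
gripper_width: 0.698
```

Emit:
jog_arm --moves '[[[0,0,0.9,0,0,0],[0,0,0.7,0,0,0],[0,0,0.5,0,0,0],[0,0,0.3,0,0,0],[0,0,0.2,0,0,0]]]'

```text
time_s: 12.3
ee_pos: [0.4515, -0.0468, 0.1828]
tool_rot: [0.771, 0.637, -0.001, -0.0]
wrist_force: [0.8, -0.6, -0.7]
gripper_width: 0.696
```

Emit:
jog_arm --moves '[[[0,0,0,0,0,0],[0,0,0,0,0,0],[0,0,0,0,0,0],[0,0,0,0,0,0],[0,0,0,0,0,0]]]' --fingers -1 --force 60

```text
time_s: 12.72
ee_pos: [0.4512, -0.0465, 0.1844]
tool_rot: [0.771, 0.637, 0.0, 0.0]
wrist_force: [0.3, 0.2, -1.7]
gripper_width: 0.495
```

Emit:
jog_arm --moves '[[[0,0,-0.5,0,0,0],[0,0,-1,0,0,0],[0,0,-1,0,0,0],[0,0,-1,0,0,0],[0,0,-1,0,0,0]]]'

```text
time_s: 13.13
ee_pos: [0.4507, -0.0466, 0.2977]
tool_rot: [0.771, 0.637, 0.0, -0.0]
wrist_force: [0.0, 0.2, -0.7]
gripper_width: 0.498
```

Emit:
jog_arm --moves '[[[0,0,-1,0,0,0],[0,0,-1,0,0,0],[-0.5,0,-0.5,0,0,0],[-0.9,0,0,0,0,0],[-0.9,0.2,0,0,0,0]]]'

```text
time_s: 13.55
ee_pos: [0.4447, -0.1038, 0.3603]
tool_rot: [0.77, 0.638, 0.001, 0.0]
wrist_force: [-0.3, -0.3, -2.1]
gripper_width: 0.495
```

Emit:
jog_arm --moves '[[[-0.95,0.28,0,0,0,0],[-0.95,0.28,0,0,0,0],[-0.95,0.28,0,0,0,0],[-0.95,0.28,0,0,0,0],[-0.95,0.28,0,0,0,0]]]'

```text
time_s: 13.97
ee_pos: [0.4568, -0.2281, 0.3591]
tool_rot: [0.771, 0.637, 0.0, -0.0]
wrist_force: [0.9, -0.6, -1.2]
gripper_width: 0.5
```

Emit:
jog_arm --moves '[[[-0.95,0.28,0,0,0,0],[-0.95,0.28,0,0,0,0],[-0.95,0.28,0,0,0,0],[-0.95,0.28,0,0,0,0],[-0.95,0.28,0,0,0,0]]]'

```text
time_s: 14.38
ee_pos: [0.4689, -0.3512, 0.3588]
tool_rot: [0.771, 0.637, 0.0, -0.0]
wrist_force: [0.6, -0.2, -1.1]
gripper_width: 0.491
```

Emit:
jog_arm --moves '[[[-0.95,0.28,0,0,0,0],[-0.95,0.28,0,0,0,0],[0,0,0,0,0,0.8],[0,0,0,0,0,1],[0,0,0,0,0,1]]]'

```text
time_s: 14.8
ee_pos: [0.4734, -0.4002, 0.3586]
tool_rot: [0.831, 0.557, -0.0, -0.0]
wrist_force: [0.3, -0.0, -2.0]
gripper_width: 0.494
```

Emit:
jog_arm --moves '[[[0,0,0,0,0,1],[0,0,0,0,0,1],[0,0,0,0,0,1],[0,0,0,0,0,1],[0,0,0,0,0,1]]]'

```text
time_s: 15.22
ee_pos: [0.4738, -0.3993, 0.3588]
tool_rot: [0.914, 0.405, 0.0, -0.0]
wrist_force: [-0.8, -0.6, -0.6]
gripper_width: 0.497
```

Emit:
jog_arm --moves '[[[0,0,0,0,0,1],[0,0,0,0,0,1],[0,0,0,0,0,1],[0,0,0,0,0,1],[0,0,0,0,0,1]]]'

```text
time_s: 15.63
ee_pos: [0.4738, -0.3993, 0.3588]
tool_rot: [0.971, 0.24, 0.0, -0.0]
wrist_force: [-0.4, -0.4, -2.1]
gripper_width: 0.496
```

Emit:
jog_arm --moves '[[[0,0,0,0,0,1],[0,0,0,0,0,1],[0,0,0,0,0,1],[0,0,0,0,0,1],[0,0,0,0,0,0]]]'

```text
time_s: 16.05
ee_pos: [0.4739, -0.3993, 0.3587]
tool_rot: [0.995, 0.103, -0.0, -0.0]
wrist_force: [-0.5, -0.1, -1.3]
gripper_width: 0.496
```

```bash
python3 - <<'E'
from h import *
pose();print(np.round(manip.sense()['joint_pos'],2)); c=snap('wrist','w2.png')
E
```

```text
t 16.05 tcp [ 0.4739 -0.3993  0.3587] x [ 0.979  0.206 -0.   ] z [-0.  0. -1.] F [-0.5 -0.1 -1.3] w 0.496 yaw_x 11.87
[ 0.12  0.61  0.91  1.4  -0.48  1.36  1.25]
```

View pics/w2.png

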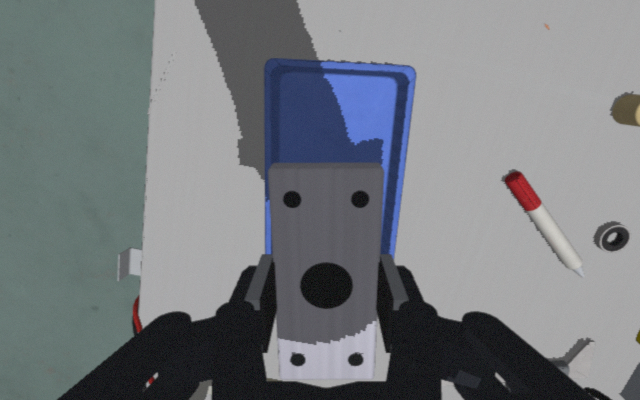

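```bash
python3 - <<'E'
from h import *
c=last('wrist')
A,B,L,Rr=[pt(c,u,v,.032)[:2] for u,v in [(266,60),(416,66),(265,200),(400,230)]]
print(A,B,np.linalg.norm(A-B))
x=(B-A);print('x dir',np.degrees(np.arctan2(x[1],x[0])))
y1=A-L;y2=B-Rr;print('y dirs',[np.degrees(np.arctan2(q[1],q[0])) for q in (y1,y2)])
yd=y1/np.linalg.norm(y1)+y2/np.linalg.norm(y2);yd/=np.linalg.norm(yd)
cen=(A+B)/2-.1*yd;print('centre',cen,'yaw',np.degrees(np.arctan2(yd[1],yd[0]))-90)
go([*cen,.2],np.degrees(np.arctan2(yd[1],yd[0]))-90)
E
```

```text
[ 0.4079446  -0.31335908] [ 0.52362915 -0.29357452] 0.11736414868777253
x dir 9.704928185116295
y dirs [np.float64(98.3789886254713), np.float64(100.42340581060445)]
centre [ 0.48212153 -0.40212367] yaw 9.401197218037865
t 16.1 tcp [ 0.4739 -0.3993  0.3587] x [ 0.978  0.208 -0.   ] z [-0.  0. -1.] F [-0.3  0.  -1.7] w 0.496 yaw_x 12.01
tool shift mm [7.5 4.5 4. ] units [0.3  0.18 0.16]
turn wz deg (tool z down => -) 2.61 units 0.65
```

Emit:
jog_arm --moves '[[[0.3,0.18,0,0,0,0.65],[0,0,1,0,0,0],[0,0,1,0,0,0],[0,0,1,0,0,0],[0,0,1,0,0,0]]]'

```text
time_s: 16.52
ee_pos: [0.4822, -0.4022, 0.258]
tool_rot: [0.997, 0.082, 0.0, -0.0]
wrist_force: [-0.5, 0.7, -1.7]
gripper_width: 0.493
```

Emit:
jog_arm --moves '[[[0,0,1,0,0,0],[0,0,1,0,0,0],[0,0,0.7,0,0,0],[0,0,0.35,0,0,0],[0,0,0.25,0,0,0]]]'

```text
time_s: 16.93
ee_pos: [0.4819, -0.402, 0.1751]
tool_rot: [0.997, 0.082, -0.001, -0.001]
wrist_force: [0.4, -0.1, -1.1]
gripper_width: 0.495
```

Emit:
jog_arm --moves '[[[0,0,0,0,0,0],[0,0,0,0,0,0]]]'

```text
time_s: 17.1
ee_pos: [0.4823, -0.403, 0.1773]
tool_rot: [0.997, 0.081, 0.001, 0.001]
wrist_force: [-0.0, 0.1, -1.3]
gripper_width: 0.494
```

Emit:
jog_arm --moves '[[[0,0,0.08,0,0,0],[0,0,0,0,0,0]]]'

```text
time_s: 17.27
ee_pos: [0.4823, -0.403, 0.1756]
tool_rot: [0.997, 0.081, 0.001, 0.001]
wrist_force: [-0.3, -1.2, -2.1]
gripper_width: 0.49
```

Emit:
jog_arm --moves '[[[0,0,0,0,0,0],[0,0,0,0,0,0],[0,0,0,0,0,0],[0,0,0,0,0,0]]]' --fingers 0.4

```text
time_s: 17.6
ee_pos: [0.4822, -0.4027, 0.175]
tool_rot: [0.997, 0.081, 0.0, 0.0]
wrist_force: [0.9, 0.3, -0.2]
gripper_width: 0.704
```

Emit:
jog_arm --moves '[[[0,0,-0.5,0,0,0],[0,0,-1,0,0,0],[0,0,-1,0,0,0],[0,0,-1,0,0,0],[0,0,-1,0,0,0]]]'

```text
time_s: 18.02
ee_pos: [0.4818, -0.4027, 0.2892]
tool_rot: [0.997, 0.081, 0.0, 0.0]
wrist_force: [-0.1, -0.3, -0.9]
gripper_width: 0.697
```

Emit:
jog_arm --moves '[[[0,0,-1,0,0,-1],[0,0,-1,0,0,-1],[0,0,-1,0,0,-1],[0,0,0,0,0,-1],[0,0,0,0,0,-1]]]'

```text
time_s: 18.43
ee_pos: [0.4817, -0.4035, 0.3657]
tool_rot: [0.967, 0.254, 0.002, 0.003]
wrist_force: [-0.8, 0.6, -0.9]
gripper_width: 0.698
```

Emit:
jog_arm --moves '[[[0,0,0,0,0,-1],[0,0,0,0,0,-1],[0,0,0,0,0,-1],[0,0,0,0,0,-1],[0,0,0,0,0,-1]]]'

```text
time_s: 18.85
ee_pos: [0.4816, -0.4027, 0.3631]
tool_rot: [0.908, 0.418, 0.0, 0.001]
wrist_force: [-0.1, -0.0, -1.0]
gripper_width: 0.699
```

Emit:
jog_arm --moves '[[[0,0,0,0,0,-1],[0,0,0,0,0,-1],[0,0,0,0,0,-1],[0,0,0,0,0,-1],[0,0,0,0,0,-1]]]'

```text
time_s: 19.27
ee_pos: [0.4816, -0.4028, 0.3631]
tool_rot: [0.822, 0.57, -0.0, 0.001]
wrist_force: [0.3, -0.1, -0.4]
gripper_width: 0.696
```

Emit:
jog_arm --moves '[[[0,0,0,0,0,-1],[0,0,0,0,0,-1],[0,0,0,0,0,-0.5],[0.95,-0.35,0,0,0,0],[0.95,-0.35,0,0,0,0]]]'

```text
time_s: 19.68
ee_pos: [0.4723, -0.3539, 0.3629]
tool_rot: [0.771, 0.637, -0.001, 0.001]
wrist_force: [0.8, 0.2, 0.4]
gripper_width: 0.698
```

Emit:
jog_arm --moves '[[[0.95,-0.35,0,0,0,0],[0.95,-0.35,0,0,0,0],[0.95,-0.35,0,0,0,0],[0.95,-0.35,0,0,0,0],[0.95,-0.35,0,0,0,0]]]'

```text
time_s: 20.1
ee_pos: [0.4519, -0.2271, 0.3629]
tool_rot: [0.77, 0.638, 0.0, 0.0]
wrist_force: [0.9, 0.2, 0.6]
gripper_width: 0.694
```

Emit:
jog_arm --moves '[[[0.95,-0.35,0,0,0,0],[0.95,-0.35,0,0,0,0],[0.95,-0.35,0,0,0,0],[0.95,-0.35,0,0,0,0],[0,0,0,0,0,0]]]'

```text
time_s: 20.52
ee_pos: [0.4354, -0.1231, 0.3624]
tool_rot: [0.768, 0.641, 0.002, -0.002]
wrist_force: [-0.4, 1.3, 0.3]
gripper_width: 0.703
```

```bash
python3 - <<'E'
from h import *
go([*wf(.0005,-.081),.029],79.3); c=snap('wrist','w3.png')
E
```

```text
t 20.52 tcp [ 0.4354 -0.1231  0.3624] x [0.178 0.984 0.005] z [-0.     0.005 -1.   ] F [-0.4  1.3  0.3] w 0.703 yaw_x 79.72
tool shift mm [ -4.    1.6 178.7] units [-0.16  0.07  7.15]
turn wz deg (tool z down => -) 0.42 units 0.11
```

View pics/w3.png

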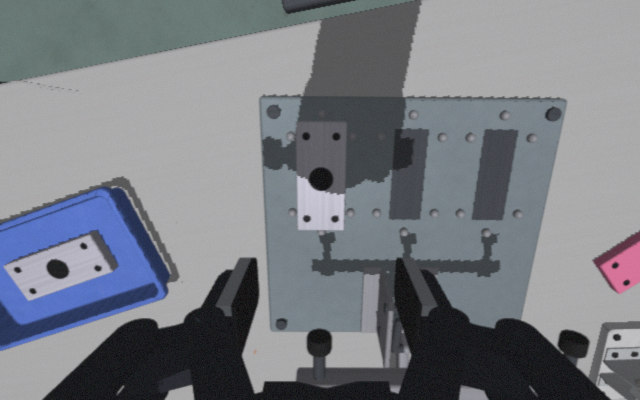

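```bash
python3 - <<'E'
from h import *
c=last('wrist')
L=[(299,121),(348,122),(344,230),(296,230)]
q=np.mean([pt(c,u,v,.024) for u,v in L],0);print(f(q),f(pt(c,321,179,.024)))
c=snap('wrist')
go([*wf(.0005,-.081),.029],79.3)
for u,v in [(414,115),(504,115),(404,232),(486,232)]:print('pin',f(pt(c,u,v,.019)))
E
```

```text
[ 0.0002 -0.0805  0.024 ] [ 0.0007 -0.0811  0.024 ]
t 20.62 tcp [ 0.4357 -0.1276  0.3628] x [0.184 0.983 0.   ] z [ 0.001  0.    -1.   ] F [-0.2 -0.4  0.1] w 0.7 yaw_x 79.42
tool shift mm [  1.9  -0.3 179.1] units [ 0.07 -0.01  7.16]
turn wz deg (tool z down => -) 0.12 units 0.03
pin [-0.054  -0.0043  0.019 ]
pin [-0.0544  0.0734  0.019 ]
pin [ 0.0556 -0.0049  0.019 ]
pin [0.0553 0.0738 0.019 ]
```

Emit:
jog_arm --moves '[[[0.07,0,1,0,0,0],[0,0,1,0,0,0],[0,0,1,0,0,0],[0,0,1,0,0,0],[0,0,1,0,0,0]]]'

```text
time_s: 21.03
ee_pos: [0.4363, -0.1283, 0.2366]
tool_rot: [0.771, 0.637, 0.0, 0.001]
wrist_force: [1.1, -0.0, -0.7]
gripper_width: 0.701
```

Emit:
jog_arm --moves '[[[0,0,0.8,0,0,0],[0,0,0.6,0,0,0],[0,0,0.4,0,0,0],[0,0,0.3,0,0,0],[0,0,0.07,0,0,0]]]'

```text
time_s: 21.45
ee_pos: [0.436, -0.1272, 0.1821]
tool_rot: [0.77, 0.638, -0.001, -0.0]
wrist_force: [-0.7, 0.1, 0.6]
gripper_width: 0.701
```

Emit:
jog_arm --moves '[[[0,0,0,0,0,0],[0,0,0,0,0,0],[0,0,0,0,0,0],[0,0,0,0,0,0],[0,0,0,0,0,0]]]' --fingers -1

```text
time_s: 21.87
ee_pos: [0.4369, -0.1267, 0.1838]
tool_rot: [0.77, 0.638, 0.001, 0.001]
wrist_force: [-0.7, 0.2, 6.8]
gripper_width: 0.497
```

Emit:
jog_arm --moves '[[[0,0,-0.5,0,0,0],[0,0,-1,0,0,0],[0,0,-1,0,0,0],[0,0,-1,0,0,0],[0,0,-1,0,0,0]]]'

```text
time_s: 22.28
ee_pos: [0.4357, -0.1259, 0.296]
tool_rot: [0.77, 0.638, -0.0, -0.0]
wrist_force: [0.3, 0.1, -1.4]
gripper_width: 0.496
```

Emit:
jog_arm --moves '[[[0,0,-1,0,0,0],[0,0,-1,0,0,0],[0,0,-0.7,0,0,0],[-0.95,0.35,0,0,0,0],[-0.95,0.35,0,0,0,0]]]'

```text
time_s: 22.7
ee_pos: [0.4453, -0.175, 0.3639]
tool_rot: [0.768, 0.64, 0.002, 0.0]
wrist_force: [-0.1, 0.3, -1.3]
gripper_width: 0.496
```

Emit:
jog_arm --moves '[[[-0.95,0.35,0,0,0,0],[-0.95,0.35,0,0,0,0],[-0.95,0.35,0,0,0,0],[-0.95,0.35,0,0,0,0],[-0.95,0.35,0,0,0,0]]]'

```text
time_s: 23.12
ee_pos: [0.4656, -0.3016, 0.3622]
tool_rot: [0.77, 0.638, 0.0, -0.001]
wrist_force: [1.3, -0.1, -0.7]
gripper_width: 0.496
```

Emit:
jog_arm --moves '[[[-0.95,0.35,0,0,0,0],[-0.95,0.35,0,0,0,0],[-0.95,0.35,0,0,0,0],[-0.95,0.35,0,0,0,0],[0,0,0,0,0,1]]]'

```text
time_s: 23.53
ee_pos: [0.4807, -0.4058, 0.3618]
tool_rot: [0.794, 0.608, -0.002, 0.001]
wrist_force: [-1.0, -1.0, -1.6]
gripper_width: 0.496
```

Emit:
jog_arm --moves '[[[0,0,0,0,0,1],[0,0,0,0,0,1],[0,0,0,0,0,1],[0,0,0,0,0,1],[0,0,0,0,0,1]]]'

```text
time_s: 23.95
ee_pos: [0.4824, -0.4003, 0.3619]
tool_rot: [0.886, 0.463, -0.0, -0.001]
wrist_force: [0.1, 0.7, -1.3]
gripper_width: 0.492
```

Emit:
jog_arm --moves '[[[0,0,0,0,0,1],[0,0,0,0,0,1],[0,0,0,0,0,1],[0,0,0,0,0,1],[0,0,0,0,0,1]]]'

```text
time_s: 24.37
ee_pos: [0.4825, -0.4002, 0.3619]
tool_rot: [0.953, 0.302, -0.0, -0.001]
wrist_force: [-1.4, 0.0, -2.1]
gripper_width: 0.493
```

Emit:
jog_arm --moves '[[[0,0,0,0,0,1],[0,0,0,0,0,1],[0,0,0,0,0,1],[0,0,0,0,0,1],[0,0,0,0,0,1]]]'

```text
time_s: 24.78
ee_pos: [0.4825, -0.4002, 0.3619]
tool_rot: [0.991, 0.132, -0.0, -0.001]
wrist_force: [-0.0, -0.1, -1.2]
gripper_width: 0.501
```

Emit:
jog_arm --moves '[[[0,0,0,0,0,1],[0,0,0,0,0,0.5],[0,0,0,0,0,0],[0,0,0,0,0,0]]]'

```text
time_s: 25.12
ee_pos: [0.4825, -0.4003, 0.3621]
tool_rot: [0.997, 0.082, -0.0, -0.001]
wrist_force: [0.1, 0.6, -1.1]
gripper_width: 0.5
```

```bash
python3 - <<'E'
from h import *
go([.482,-.4024,.029+.002],9.4); c=snap('wrist','w4.png')
E
```

```text
t 25.12 tcp [ 0.4825 -0.4003  0.3621] x [ 0.987  0.163 -0.   ] z [-0.001  0.001 -1.   ] F [ 0.1  0.6 -1.1] w 0.5 yaw_x 9.4
tool shift mm [ -0.7   2.3 176.4] units [-0.03  0.09  7.06]
turn wz deg (tool z down => -) -0.0 units -0.0
```

View pics/w4.png

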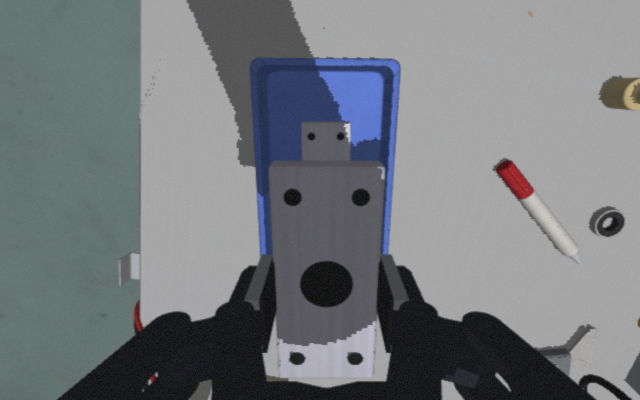

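Emit:
jog_arm --moves '[[[-0.03,0.09,1,0,0,0],[0,0,1,0,0,0],[0,0,1,0,0,0],[0,0,1,0,0,0],[0,0,1,0,0,0]]]'

```text
time_s: 25.58
ee_pos: [0.4821, -0.4029, 0.2366]
tool_rot: [0.997, 0.082, 0.0, -0.0]
wrist_force: [0.4, -0.5, -1.5]
gripper_width: 0.5
```

Emit:
jog_arm --moves '[[[0,0,0.8,0,0,0],[0,0,0.6,0,0,0],[0,0,0.35,0,0,0],[0,0,0.25,0,0,0],[0,0,0,0,0,0]]]'

```text
time_s: 26.0
ee_pos: [0.4821, -0.4031, 0.1873]
tool_rot: [0.997, 0.081, -0.0, -0.0]
wrist_force: [0.7, 0.9, -1.3]
gripper_width: 0.491
```

Emit:
jog_arm --moves '[[[0,0,0,0,0,0],[0,0,0,0,0,0]]]'

```text
time_s: 26.17
ee_pos: [0.4823, -0.4036, 0.1889]
tool_rot: [0.997, 0.081, 0.001, 0.001]
wrist_force: [0.3, 0.6, 0.4]
gripper_width: 0.5
```

Emit:
jog_arm --moves '[[[0,0,0,0,0,0],[0,0,0,0,0,0],[0,0,0,0,0,0],[0,0,0,0,0,0]]]' --fingers 0.4

```text
time_s: 26.5
ee_pos: [0.4821, -0.4033, 0.1882]
tool_rot: [0.997, 0.081, 0.0, 0.0]
wrist_force: [0.2, -0.2, -0.7]
gripper_width: 0.696
```

Emit:
jog_arm --moves '[[[0,0,-0.5,0,0,0],[0,0,-1,0,0,0],[0,0,-1,0,0,0],[0,0,-1,0,0,-1],[0,0,-1,0,0,-1]]]'

```text
time_s: 26.92
ee_pos: [0.4817, -0.4032, 0.3024]
tool_rot: [0.988, 0.152, 0.0, 0.0]
wrist_force: [1.1, -0.3, 1.5]
gripper_width: 0.7
```

Emit:
jog_arm --moves '[[[0,0,-1,0,0,-1],[0,0,-1,0,0,-1],[0,0,-1,0,0,-1],[0,0,0,0,0,-1],[0,0,0,0,0,-1]]]'

```text
time_s: 27.33
ee_pos: [0.4816, -0.4041, 0.379]
tool_rot: [0.947, 0.321, 0.001, 0.003]
wrist_force: [0.8, 0.1, 0.4]
gripper_width: 0.699
```

Emit:
jog_arm --moves '[[[0,0,0,0,0,-1],[0,0,0,0,0,-1],[0,0,0,0,0,-1],[0,0,0,0,0,-1],[0,0,0,0,0,-1]]]'

```text
time_s: 27.75
ee_pos: [0.4815, -0.4034, 0.3764]
tool_rot: [0.877, 0.481, 0.0, 0.001]
wrist_force: [0.7, 0.2, 0.4]
gripper_width: 0.698
```

Emit:
jog_arm --moves '[[[0,0,0,0,0,-1],[0,0,0,0,0,-1],[0,0,0,0,0,-1],[0,0,0,0,0,-1],[0,0,0,0,0,-1]]]'

```text
time_s: 28.17
ee_pos: [0.4815, -0.4034, 0.3764]
tool_rot: [0.78, 0.626, -0.0, 0.001]
wrist_force: [0.8, 0.8, 0.5]
gripper_width: 0.701
```

Emit:
jog_arm --moves '[[[0,0,0,0,0,-1],[0,0,0,0,0,-1],[0,0,0,0,0,-1],[0,0,0,0,0,-0.8],[0,0,0,0,0,0]]]'

```text
time_s: 28.58
ee_pos: [0.4814, -0.4035, 0.3764]
tool_rot: [0.691, 0.722, -0.0, 0.001]
wrist_force: [-0.6, -0.4, 0.4]
gripper_width: 0.698
```

```bash
python3 - <<'E'
from h import *
go([.44,.305,.205],92.5);print(np.round(manip.sense()['joint_pos'],2)); c=snap('wrist','w5.png')
E
```

```text
t 28.58 tcp [ 0.4814 -0.4035  0.3764] x [-0.044  0.999 -0.001] z [ 0.001 -0.001 -1.   ] F [-0.6 -0.4  0.4] w 0.698 yaw_x 92.51
tool shift mm [709.8 -10.4  16. ] units [28.39 -0.42  0.64]
turn wz deg (tool z down => -) 0.01 units 0.0
[ 0.28  0.54  0.62  1.34 -0.31  1.36  2.51]
```

View pics/w5.png

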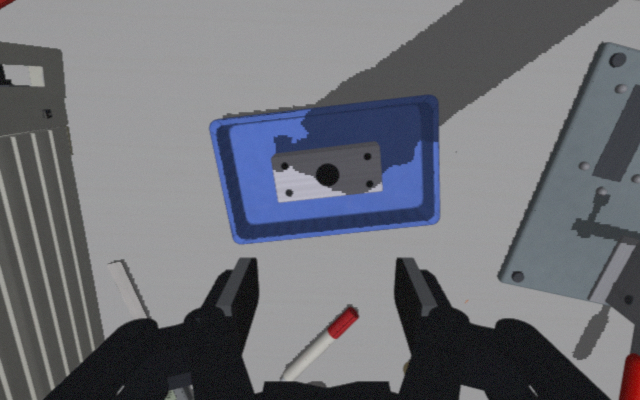

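Emit:
jog_arm --moves '[[[0.95,0,0,0,0,0],[0.95,0,0,0,0,0],[0.95,0,0,0,0,0],[0.95,0,0,0,0,0],[0.95,0,0,0,0,0]]]'

```text
time_s: 29.05
ee_pos: [0.4764, -0.2837, 0.3757]
tool_rot: [0.692, 0.722, 0.0, 0.0]
wrist_force: [-0.3, -0.3, 1.4]
gripper_width: 0.7
```

Emit:
jog_arm --moves '[[[0.95,0,0,0,0,0],[0.95,0,0,0,0,0],[0.95,0,0,0,0,0],[0.95,0,0,0,0,0],[0.95,0,0,0,0,0]]]'

```text
time_s: 29.47
ee_pos: [0.4711, -0.1651, 0.3758]
tool_rot: [0.692, 0.722, 0.0, 0.0]
wrist_force: [-0.2, 0.7, 0.6]
gripper_width: 0.699
```

Emit:
jog_arm --moves '[[[0.95,0,0,0,0,0],[0.95,0,0,0,0,0],[0.95,0,0,0,0,0],[0.95,0,0,0,0,0],[0.95,0,0,0,0,0]]]'

```text
time_s: 29.88
ee_pos: [0.466, -0.0465, 0.3758]
tool_rot: [0.692, 0.722, 0.0, 0.0]
wrist_force: [0.8, -0.2, 1.0]
gripper_width: 0.7
```

Emit:
jog_arm --moves '[[[0.95,0,0,0,0,0],[0.95,0,0,0,0,0],[0.95,0,0,0,0,0],[0.95,0,0,0,0,0],[0.95,0,0,0,0,0]]]'

```text
time_s: 30.3
ee_pos: [0.4609, 0.072, 0.3758]
tool_rot: [0.692, 0.722, 0.0, 0.0]
wrist_force: [0.1, -1.2, 0.5]
gripper_width: 0.703
```

Emit:
jog_arm --moves '[[[0.95,0,0,0,0,0],[0.95,0,0,0,0,0],[0.95,0,0,0,0,0],[0.95,0,0,0,0,0],[0.95,0,0,0,0,0]]]'

```text
time_s: 30.72
ee_pos: [0.4558, 0.1907, 0.3758]
tool_rot: [0.692, 0.722, 0.0, 0.0]
wrist_force: [0.7, -0.0, -0.2]
gripper_width: 0.695
```

Emit:
jog_arm --moves '[[[0.95,-0.2,0,0,0,0],[0.95,-0.2,0,0,0,0],[0.95,0,0,0,0,0],[0,0,0,0,0,0],[0,0,0,0,0,0]]]'

```text
time_s: 31.13
ee_pos: [0.4424, 0.2621, 0.3754]
tool_rot: [0.691, 0.723, 0.0, 0.0]
wrist_force: [-0.1, -0.4, -0.3]
gripper_width: 0.702
```

```bash
python3 - <<'E'
from h import *
pose(); c=snap('wrist','w6.png')
P=cloud(c);h=cv2.cvtColor(c['pixels'],cv2.COLOR_RGB2HSV)
m=(h[...,0]>100)&(h[...,0]<125)&(h[...,1]>110)&(P[...,2]>.035)&(P[...,2]<.06)
q=P[m];print(m.sum(),np.percentile(q[:,2],[5,50,95]));zt=np.median(q[:,2])
k=m&(abs(P[...,2]-zt)<.005);print(cv2.minAreaRect((P[k][:,:2]*1000).astype(np.float32)))
E
```

```text
t 31.13 tcp [0.4424 0.2621 0.3754] x [-0.046  0.999 -0.   ] z [ 0.  0. -1.] F [-0.1 -0.4 -0.3] w 0.702 yaw_x 92.62
5094 [0.04643076 0.0475497  0.04870303]
((437.30694580078125, 304.39422607421875), (97.51123809814453, 40.91203689575195), 3.3531463146209717)
```

View pics/w6.png

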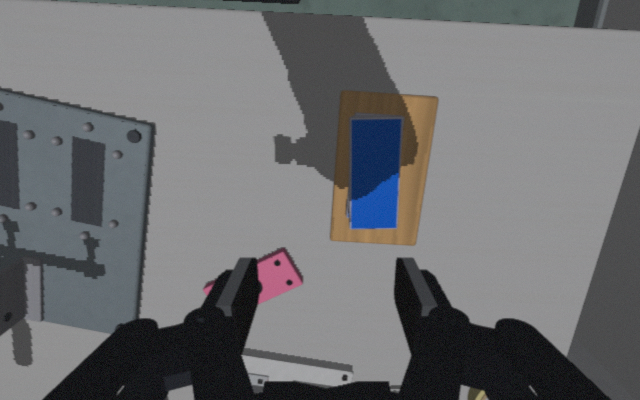

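Emit:
jog_arm --moves '[[[0.85,-0.06,0,0,0,0],[0.85,-0.07,0,0,0,-0.19],[0,0,0,0,0,0],[0,0,1,0,0,0],[0,0,1,0,0,0]]]'

```text
time_s: 31.6
ee_pos: [0.4391, 0.302, 0.3266]
tool_rot: [0.688, 0.726, 0.002, 0.001]
wrist_force: [-0.0, -0.6, -0.7]
gripper_width: 0.7
```

Emit:
jog_arm --moves '[[[0,0,1,0,0,0],[0,0,1,0,0,0],[0,0,0.9,0,0,0],[0,0,0.7,0,0,0],[0,0,0.5,0,0,0]]]'

```text
time_s: 32.02
ee_pos: [0.4379, 0.3006, 0.2211]
tool_rot: [0.688, 0.726, -0.002, 0.0]
wrist_force: [-0.4, 0.7, -0.2]
gripper_width: 0.696
```

Emit:
jog_arm --moves '[[[0,0,0.3,0,0,0],[0,0,0.26,0,0,0],[0,0,0,0,0,0],[0,0,0,0,0,0]]]'

```text
time_s: 32.35
ee_pos: [0.4382, 0.3027, 0.2092]
tool_rot: [0.687, 0.727, 0.0, 0.0]
wrist_force: [0.0, 0.0, 0.8]
gripper_width: 0.699
```

```bash
python3 - <<'E'
from h import *
go([.4373,.3044,.0543],93.35)
E
```

```text
t 32.35 tcp [0.4382 0.3027 0.2092] x [-0.056  0.998  0.   ] z [ 0.001  0.    -1.   ] F [0.  0.  0.8] w 0.699 yaw_x 93.21
tool shift mm [ 1.7 -0.9  0.2] units [ 0.07 -0.04  0.01]
turn wz deg (tool z down => -) -0.14 units -0.03
```

Emit:
jog_arm --moves '[[[0.07,-0.04,0,0,0,-0.03],[0,0,0,0,0,0]]]'

```text
time_s: 32.52
ee_pos: [0.4368, 0.3054, 0.2097]
tool_rot: [0.686, 0.728, 0.001, -0.0]
wrist_force: [-0.8, -0.1, 1.0]
gripper_width: 0.698
```

Emit:
jog_arm --moves '[[[0,0,0,0,0,0],[0,0,0,0,0,0],[0,0,0,0,0,0],[0,0,0,0,0,0],[0,0,0,0,0,0]]]' --fingers -1

```text
time_s: 32.93
ee_pos: [0.437, 0.3051, 0.2099]
tool_rot: [0.686, 0.728, 0.001, 0.0]
wrist_force: [-1.1, -1.0, 5.8]
gripper_width: 0.492
```

Emit:
jog_arm --moves '[[[0,0,-0.2,0,0,0],[0,0,-0.6,0,0,0],[0,0,-1,0,0,0],[0,0,-1,0,0,0],[0,0,-1,0,0,0]]]'

```text
time_s: 33.35
ee_pos: [0.4362, 0.3045, 0.3042]
tool_rot: [0.686, 0.728, -0.001, -0.0]
wrist_force: [0.1, 1.0, -1.2]
gripper_width: 0.494
```

Emit:
jog_arm --moves '[[[0,0,-1,0,0,0],[0,0,-1,0,0,0],[-0.91,0.04,0,0,0,0],[-0.91,0.04,0,0,0,0],[-0.91,0.04,0,0,0,0]]]'

```text
time_s: 33.77
ee_pos: [0.4434, 0.2362, 0.354]
tool_rot: [0.685, 0.728, 0.0, 0.0]
wrist_force: [0.3, -0.3, -1.3]
gripper_width: 0.494
```

Emit:
jog_arm --moves '[[[-0.91,0.04,0,0,0,0],[-0.91,0.04,0,0,0,0],[-0.91,0.04,0,0,0,0],[-0.91,0.04,0,0,0,0],[-0.91,0.04,0,0,0,0]]]'

```text
time_s: 34.18
ee_pos: [0.455, 0.1223, 0.3535]
tool_rot: [0.686, 0.728, -0.0, -0.0]
wrist_force: [-0.0, -0.2, -0.5]
gripper_width: 0.495
```

Emit:
jog_arm --moves '[[[-0.91,0.04,0,0,0,0],[-0.91,0.04,0,0,0,0],[-0.91,0.04,0,0,0,0],[-0.91,0.04,0,0,0,0],[0,0,0,0,0,0.87]]]'

```text
time_s: 34.6
ee_pos: [0.4646, 0.027, 0.3538]
tool_rot: [0.711, 0.703, -0.001, 0.001]
wrist_force: [0.6, -0.6, -0.9]
gripper_width: 0.494
```

Emit:
jog_arm --moves '[[[0,0,0,0,0,0.87],[0,0,0,0,0,0.87],[0,0,0,0,0,0.87],[0,0,0,0,0,0],[0,0,0,0,0,0]]]'

```text
time_s: 35.02
ee_pos: [0.4645, 0.033, 0.3535]
tool_rot: [0.769, 0.64, -0.0, -0.0]
wrist_force: [-0.9, -0.8, -1.1]
gripper_width: 0.494
```

```bash
python3 - <<'E'
from h import *
go([*wf(.0003,.0796),.0325],79.3); c=snap('wrist','w7.png')
E
```

```text
t 35.02 tcp [0.4645 0.033  0.3535] x [ 0.181  0.983 -0.   ] z [-0.001 -0.    -1.   ] F [-0.9 -0.8 -1.1] w 0.494 yaw_x 79.56
tool shift mm [ -0.5   1.7 166.3] units [-0.02  0.07  6.65]
turn wz deg (tool z down => -) 0.26 units 0.07
```

View pics/w7.png

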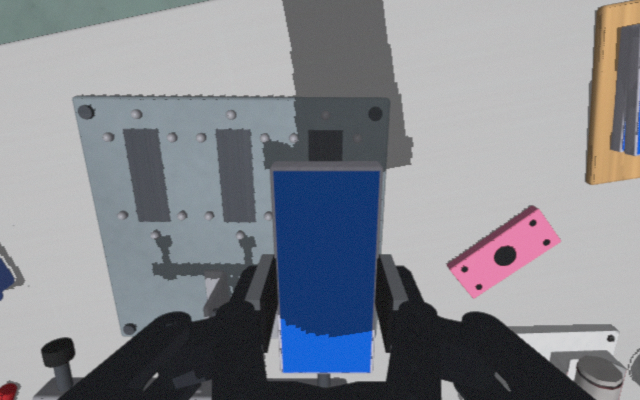

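```bash
python3 - <<'E'
from h import *
c=last('wrist');K=c['camera_matrix'];W=capture('wrist')['tool_from_camera']
def tool(u,v,zt):
    r=W[:3,:3]@np.array([(u-K[0,2])/K[0,0],(v-K[1,2])/K[1,1],1]);d=(zt-W[2,3])/r[2];return (r*d+W[:3,3])*1000
for n,u1,u2,v,zt in [('w2',271,382,163,.1604),('w4',270,384,161.5,.160),('blank',271,382,163,.1637)]:
    print(n,tool(u1,v,zt).round(1),tool(u2,v,zt).round(1))
for u,v in [(137,114),(231,114),(326,114),(109,136),(172,136),(201,136),(264,137),(294,137),(357,137),(123,215),(182,215),(209,215),(155,234),(240,234)]:
    print((u,v),f(pt(c,u,v,.018)))
im=c['pixels'][:,:,::-1][85:250,70:400];cv2.imwrite('pics/pins.png',cv2.resize(im,None,fx=2.4,fy=2.4,interpolation=cv2.INTER_CUBIC))
E
```

```text
w2 [-20.1 -51.7 160.4] [ 21.6 -51.7 160.4]
w4 [-20.4 -52.3 160. ] [ 22.2 -52.3 160. ]
blank [-20.6 -51.  163.7] [ 22.1 -50.9 163.7]
(137, 114) [-0.0561 -0.0786  0.018 ]
(231, 114) [-0.0564  0.0004  0.018 ]
(326, 114) [-0.0567  0.0802  0.018 ]
(109, 136) [-0.0376 -0.1056  0.018 ]
(172, 136) [-0.0378 -0.0516  0.018 ]
(201, 136) [-0.0379 -0.0268  0.018 ]
(264, 137) [-0.0373  0.0271  0.018 ]
(294, 137) [-0.0374  0.0528  0.018 ]
(357, 137) [-0.0376  0.1068  0.018 ]
(123, 215) [ 0.0347 -0.1062  0.018 ]
(182, 215) [ 0.0344 -0.0519  0.018 ]
(209, 215) [ 0.0343 -0.0271  0.018 ]
(155, 234) [ 0.0535 -0.0795  0.018 ]
(240, 234) [0.0532 0.0001 0.018 ]
```

View pics/pins.png

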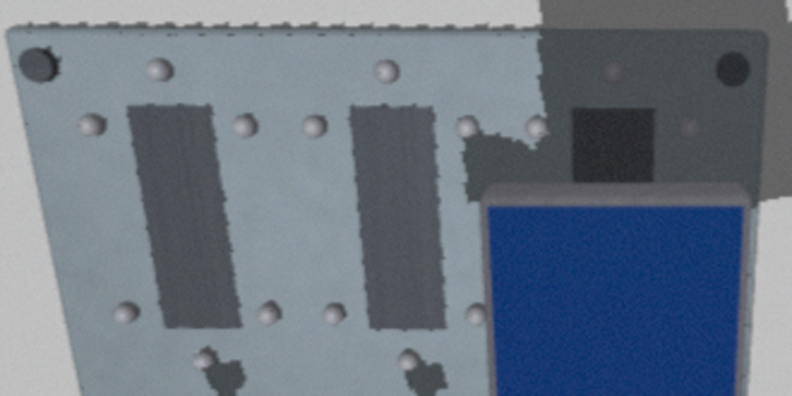

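Emit:
jog_arm --moves '[[[-0.04,0,1,0,0,0],[0,0,1,0,0,0],[0,0,1,0,0,0],[0,0,1,0,0,0],[0,0,0.9,0,0,0]]]'

```text
time_s: 35.53
ee_pos: [0.4643, 0.0321, 0.2299]
tool_rot: [0.769, 0.64, -0.0, -0.0]
wrist_force: [0.2, 0.5, -0.6]
gripper_width: 0.493
```

Emit:
jog_arm --moves '[[[0,0,0.6,0,0,0],[0,0,0.4,0,0,0],[0,0,0.24,0,0,0],[0,0,0,0,0,0],[0,0,0,0,0,0]]]'

```text
time_s: 35.95
ee_pos: [0.465, 0.032, 0.2007]
tool_rot: [0.769, 0.639, 0.0, 0.0]
wrist_force: [-0.1, -0.9, -0.5]
gripper_width: 0.493
```

```bash
python3 - <<'E'
from h import *
go([*wf(-.0013,.0793),.0325],79.5)
E
```

```text
t 35.95 tcp [0.465  0.032  0.2007] x [0.182 0.983 0.   ] z [ 0.001  0.    -1.   ] F [-0.1 -0.9 -0.5] w 0.493 yaw_x 79.49
tool shift mm [-0.  -1.  13.5] units [-0.   -0.04  0.54]
turn wz deg (tool z down => -) -0.01 units -0.0
```

Emit:
jog_arm --moves '[[[0,-0.03,0.12,0,0,0],[0,0,0.12,0,0,0],[0,0,0.1,0,0,0],[0,0,0,0,0,0]]]'

```text
time_s: 36.28
ee_pos: [0.4637, 0.0322, 0.1916]
tool_rot: [0.769, 0.639, -0.0, -0.0]
wrist_force: [0.5, 0.2, -1.3]
gripper_width: 0.495
```

Emit:
jog_arm --moves '[[[0,0,0.08,0,0,0],[0,0,0.06,0,0,0],[0,0,0,0,0,0]]]'

```text
time_s: 36.53
ee_pos: [0.4639, 0.0321, 0.188]
tool_rot: [0.769, 0.639, 0.0, 0.0]
wrist_force: [-0.1, -0.2, -1.7]
gripper_width: 0.493
```

Emit:
jog_arm --moves '[[[0,0,0.04,0,0,0],[0,0,0,0,0,0]]]'

```text
time_s: 36.7
ee_pos: [0.464, 0.032, 0.1879]
tool_rot: [0.769, 0.639, 0.0, -0.0]
wrist_force: [-1.1, -0.1, 4.6]
gripper_width: 0.49
```

Emit:
jog_arm --moves '[[[0,0,0,0,0,0],[0,0,0,0,0,0],[0,0,0,0,0,0],[0,0,0,0,0,0]]]' --fingers 0.4

```text
time_s: 37.03
ee_pos: [0.4638, 0.0321, 0.1872]
tool_rot: [0.769, 0.639, 0.0, 0.0]
wrist_force: [-0.8, 1.1, 0.3]
gripper_width: 0.701
```

Emit:
jog_arm --moves '[[[0,0,-0.5,0,0,0],[0,0,-1,0,0,0],[0,0,-1,0,0,0],[0,0,-1,0,0,0],[0,0,-1,0,0,0]]]'

```text
time_s: 37.45
ee_pos: [0.4636, 0.032, 0.3007]
tool_rot: [0.769, 0.639, -0.0, -0.0]
wrist_force: [0.8, 0.3, -1.1]
gripper_width: 0.695
```

Emit:
jog_arm --moves '[[[0,0,-1,0,0,-0.87],[0,0,-1,0,0,-0.87],[0,0,-1,0,0,-0.87],[0,0,0,0,0,-0.87],[0.8,-0.03,0,0,0,0]]]'

```text
time_s: 37.87
ee_pos: [0.4629, 0.0479, 0.377]
tool_rot: [0.688, 0.726, 0.001, 0.003]
wrist_force: [0.6, 0.4, -0.4]
gripper_width: 0.7
```

Emit:
jog_arm --moves '[[[0.9,-0.05,0,0,0,0],[0.9,-0.05,0,0,0,0],[0.9,-0.05,0,0,0,0],[0.9,-0.05,0,0,0,0],[0.9,-0.05,0,0,0,0]]]'

```text
time_s: 38.28
ee_pos: [0.4486, 0.1649, 0.3746]
tool_rot: [0.686, 0.728, -0.0, -0.0]
wrist_force: [0.6, -0.5, 0.3]
gripper_width: 0.701
```

Emit:
jog_arm --moves '[[[0.9,-0.05,0,0,0,0],[0.9,-0.05,0,0,0,0],[0.9,-0.05,0,0,0,0],[0.9,-0.05,0,0,0,0],[0,0,0,0,0,0]]]'

```text
time_s: 38.7
ee_pos: [0.4368, 0.2591, 0.3743]
tool_rot: [0.683, 0.731, 0.001, -0.002]
wrist_force: [-0.2, 0.8, -0.5]
gripper_width: 0.699
```

Emit:
jog_arm --moves '[[[0,0,0,0,0,0],[0,0,0,0,0,0]]]'

```text
time_s: 38.87
ee_pos: [0.4389, 0.2527, 0.3745]
tool_rot: [0.686, 0.727, -0.001, 0.0]
wrist_force: [0.3, -0.1, 0.7]
gripper_width: 0.7
```

```bash
cat > stk.py <<'E'
from h import *
def stack(lo,hi,dz,fn=None):
    c=snap('wrist',fn);P=cloud(c);h=cv2.cvtColor(c['pixels'],cv2.COLOR_RGB2HSV)
    m=(h[...,0]>100)&(h[...,0]<125)&(h[...,1]>110)&(P[...,2]>lo)&(P[...,2]<hi)&(P[...,1]>.2)
    zt=np.median(P[m][:,2]);r=cv2.minAreaRect((P[m][:,:2]*1000).astype(np.float32));print(m.sum(),zt,r)
    a=r[2] if r[1][0]>r[1][1] else r[2]-90
    go([r[0][0]/1000,r[0][1]/1000,dz-.1547],90+a)
E
python3 - <<'E'
from stk import *
stack(.02,.045,.197,'w8.png')
c=last('wrist')
P=cloud(c);h=cv2.cvtColor(c['pixels'],cv2.COLOR_RGB2HSV)
m=(h[...,0]>100)&(h[...,0]<125)&(h[...,1]>110)&(P[...,1]<.12)&(P[...,1]>-.05)
if m.sum()>20:
    F=np.array([f(p) for p in P[m]]);print('placed',m.sum(),F.min(0),F.max(0),np.percentile(F[:,2],[5,50,95]))
E
```

```text
4727 0.0355637455908866 ((437.240234375, 305.8896484375), (97.46355438232422, 42.79018783569336), 1.935762882232666)
t 38.92 tcp [0.4391 0.2522 0.3746] x [-0.057  0.998 -0.001] z [ 0.    -0.001 -1.   ] F [-0.6 -0.8  0.2] w 0.7 yaw_x 93.28
tool shift mm [ 54.1   1.3 177.5] units [2.16 0.05 7.1 ]
turn wz deg (tool z down => -) 1.34 units 0.34
placed 4351 [-0.0506  0.058   0.0232] [0.0474 0.1007 0.0282] [0.0244 0.0256 0.0268]
```

View pics/w8.png

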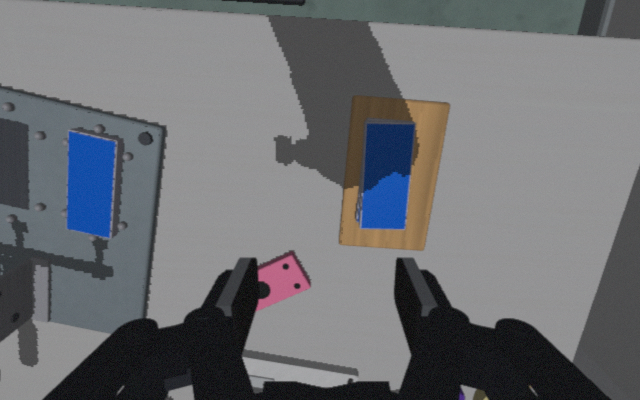

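Emit:
jog_arm --moves '[[[1,0.03,0,0,0,0],[1,0.02,0,0,0,0.34],[0.16,0,0,0,0,0],[0,0,1,0,0,0],[0,0,1,0,0,0]]]'

```text
time_s: 39.33
ee_pos: [0.438, 0.3072, 0.3258]
tool_rot: [0.695, 0.719, 0.002, 0.001]
wrist_force: [-0.6, -0.9, 0.2]
gripper_width: 0.705
```

Emit:
jog_arm --moves '[[[0,0,1,0,0,0],[0,0,1,0,0,0],[0,0,1,0,0,0],[0,0,0.8,0,0,0],[0,0,0.6,0,0,0]]]'

```text
time_s: 39.75
ee_pos: [0.4368, 0.3054, 0.2128]
tool_rot: [0.695, 0.719, -0.002, 0.0]
wrist_force: [0.1, 0.2, 0.5]
gripper_width: 0.699
```

Emit:
jog_arm --moves '[[[0,0,0.4,0,0,0],[0,0,0.27,0,0,0],[0,0,0,0,0,0],[0,0,0,0,0,0]]]'

```text
time_s: 40.08
ee_pos: [0.4373, 0.3072, 0.1984]
tool_rot: [0.695, 0.719, 0.0, 0.0]
wrist_force: [0.3, 0.9, 0.3]
gripper_width: 0.7
```

```bash
python3 - <<'E'
from h import *
go([.4372,.3054,.0428],92.2)
E
```

```text
t 40.08 tcp [0.4373 0.3072 0.1984] x [-0.035  0.999  0.   ] z [ 0.001  0.    -1.   ] F [0.3 0.9 0.3] w 0.7 yaw_x 91.99
tool shift mm [-1.9 -0.3  0.9] units [-0.07 -0.01  0.04]
turn wz deg (tool z down => -) -0.21 units -0.05
```

Emit:
jog_arm --moves '[[[-0.07,0,0.03,0,0,-0.04],[0,0,0,0,0,0]]]'

```text
time_s: 40.25
ee_pos: [0.4375, 0.3056, 0.1982]
tool_rot: [0.693, 0.72, 0.001, 0.0]
wrist_force: [0.6, -0.7, 0.4]
gripper_width: 0.704
```

Emit:
jog_arm --moves '[[[0,0,0,0,0,0],[0,0,0,0,0,0],[0,0,0,0,0,0],[0,0,0,0,0,0],[0,0,0,0,0,0]]]' --fingers -1

```text
time_s: 40.67
ee_pos: [0.4373, 0.306, 0.1984]
tool_rot: [0.693, 0.721, 0.001, 0.0]
wrist_force: [-0.9, -0.1, 5.9]
gripper_width: 0.488
```

Emit:
jog_arm --moves '[[[0,0,-0.2,0,0,0],[0,0,-0.6,0,0,0],[0,0,-1,0,0,0],[0,0,-1,0,0,0],[0,0,-1,0,0,0]]]'

```text
time_s: 41.08
ee_pos: [0.4364, 0.3055, 0.2928]
tool_rot: [0.693, 0.721, -0.001, -0.0]
wrist_force: [0.5, 0.0, -0.6]
gripper_width: 0.491
```

Emit:
jog_arm --moves '[[[0,0,-1,0,0,0],[0,0,-1,0,0,0],[-0.5,0,-0.8,0,0,0],[-0.94,0,0,0,0,0],[-0.94,0,0,0,0,0]]]'

```text
time_s: 41.5
ee_pos: [0.4391, 0.2467, 0.3638]
tool_rot: [0.692, 0.721, 0.002, 0.0]
wrist_force: [0.7, -0.4, -2.5]
gripper_width: 0.493
```

Emit:
jog_arm --moves '[[[-0.94,0,0,0,0,0],[-0.94,0,0,0,0,0],[-0.94,0,0,0,0,0],[-0.94,0,0,0,0,0],[-0.94,0,0,0,0,0]]]'

```text
time_s: 41.92
ee_pos: [0.4432, 0.1276, 0.362]
tool_rot: [0.693, 0.721, -0.0, -0.0]
wrist_force: [0.1, -0.7, -2.3]
gripper_width: 0.493
```

Emit:
jog_arm --moves '[[[-0.94,0,0,0,0,0],[-0.94,0,0,0,0,0],[-0.94,0,0,0,0,0],[-0.94,0,0,0,0,0],[-0.94,0,0,0,0,0]]]'

```text
time_s: 42.33
ee_pos: [0.4476, 0.0104, 0.3621]
tool_rot: [0.693, 0.721, -0.0, -0.0]
wrist_force: [1.3, -0.2, -1.0]
gripper_width: 0.492
```

Emit:
jog_arm --moves '[[[-0.94,0,0,0,0,0],[-0.94,0,0,0,0,0],[-0.4,0,0,0,0,0.78],[0,0,0,0,0,0.78],[0,0,0,0,0,0.78]]]'

```text
time_s: 42.75
ee_pos: [0.4498, -0.0467, 0.362]
tool_rot: [0.752, 0.659, -0.0, -0.0]
wrist_force: [0.4, 0.9, -1.6]
gripper_width: 0.491
```

Emit:
jog_arm --moves '[[[0,0,0,0,0,0.78],[0,0,0,0,0,0],[0,0,0,0,0,0],[0,0,0,0,0,0]]]'

```text
time_s: 43.08
ee_pos: [0.4502, -0.0453, 0.3621]
tool_rot: [0.767, 0.641, -0.0, -0.0]
wrist_force: [-0.6, 0.2, -1.0]
gripper_width: 0.493
```

```bash
cat > held.py <<'E'
from h import *
def held():
    s,R=pose();c=snap('wrist');P=cloud(c);h=cv2.cvtColor(c['pixels'],cv2.COLOR_RGB2HSV)
    T=(P-np.array(s['ee_pos']))@R*1000
    m=(h[...,0]>100)&(h[...,0]<125)&(h[...,1]>110)&(abs(T[...,2]-163)<8)&(abs(T[...,0])<40)&(abs(T[...,1])<70)
    q=T[m];print('held blue tool mm lo',np.percentile(q,.5,axis=0).round(1),'hi',np.percentile(q,99.5,axis=0).round(1))
    e=[(v,u) for v,u in zip(*np.nonzero(m))];print('top row',min(v for v,u in e),'cols',min(u for v,u in e if v<180),max(u for v,u in e if v<180))
E
python3 - <<'E'
from held import *
z=last('wrist')
held();go([*wf(-.0010,-.0003),.0325],79.5)
E
python3 - <<'E'
import cv2,numpy as np
h=cv2.cvtColor(cv2.imread('pics/w7.png'),cv2.COLOR_BGR2HSV)
m=(h[...,0]>100)&(h[...,0]<125)&(h[...,1]>110);m[:155]=0;m[:,:260]=0;m[:,400:]=0
v,u=np.nonzero(m);print('w7 ref top row',v.min(),u[v<180].min(),u[v<180].max())
E
```

```text
t 43.08 tcp [ 0.4502 -0.0453  0.3621] x [0.177 0.984 0.   ] z [-0.  0. -1.] F [-0.6  0.2 -1. ] w 0.493 yaw_x 79.8
held blue tool mm lo [-19.6 -48.3 161.3] hi [ 20.8  47.6 164.3]
top row 170 cols 274 379
t 43.13 tcp [ 0.4502 -0.0454  0.3622] x [0.177 0.984 0.   ] z [-0.  0. -1.] F [-0.2  0.1 -1.4] w 0.494 yaw_x 79.78
tool shift mm [ -0.8  -0.3 175. ] units [-0.03 -0.01  7.  ]
turn wz deg (tool z down => -) 0.28 units 0.07
w7 ref top row 171 273 379
```

Emit:
jog_arm --moves '[[[-0.03,-0.01,1,0,0,0.07],[0,0,1,0,0,0],[0,0,1,0,0,0],[0,0,1,0,0,0],[0,0,1,0,0,0]]]'

```text
time_s: 43.55
ee_pos: [0.45, -0.046, 0.2363]
tool_rot: [0.769, 0.639, 0.0, 0.0]
wrist_force: [0.4, 0.6, -0.9]
gripper_width: 0.491
```

Emit:
jog_arm --moves '[[[0,0,0.8,0,0,0],[0,0,0.45,0,0,0],[0,0,0.24,0,0,0],[0,0,0,0,0,0],[0,0,0,0,0,0]]]'

```text
time_s: 43.97
ee_pos: [0.4503, -0.0462, 0.2003]
tool_rot: [0.769, 0.639, 0.0, 0.0]
wrist_force: [0.1, -0.1, -0.5]
gripper_width: 0.495
```

```bash
python3 - <<'E'
from h import *
go([*wf(-.0010,-.0003),.0337],79.5)
E
```

```text
t 43.97 tcp [ 0.4503 -0.0462  0.2003] x [0.183 0.983 0.   ] z [ 0.001 -0.    -1.   ] F [ 0.1 -0.1 -0.5] w 0.495 yaw_x 79.45
tool shift mm [-0.  -0.6 11.9] units [-0.   -0.03  0.48]
turn wz deg (tool z down => -) -0.05 units -0.01
```

Emit:
jog_arm --moves '[[[0,-0.02,0.12,0,0,0],[0,0,0.12,0,0,0],[0,0,0.1,0,0,0],[0,0,0,0,0,0]]]'

```text
time_s: 44.3
ee_pos: [0.4494, -0.046, 0.1914]
tool_rot: [0.769, 0.639, 0.0, -0.0]
wrist_force: [-1.0, -0.1, -1.1]
gripper_width: 0.491
```

Emit:
jog_arm --moves '[[[0,0,0.08,0,0,0],[0,0,0.06,0,0,0],[0,0,0,0,0,0]]]'

```text
time_s: 44.55
ee_pos: [0.4496, -0.0461, 0.1884]
tool_rot: [0.769, 0.639, 0.0, -0.0]
wrist_force: [-1.2, -1.4, 3.2]
gripper_width: 0.49
```

Emit:
jog_arm --moves '[[[0,0,0,0,0,0],[0,0,0,0,0,0],[0,0,0,0,0,0],[0,0,0,0,0,0]]]' --fingers 0.4

```text
time_s: 44.88
ee_pos: [0.4495, -0.0461, 0.1879]
tool_rot: [0.769, 0.639, 0.0, 0.0]
wrist_force: [-0.2, -0.4, 0.6]
gripper_width: 0.699
```

Emit:
jog_arm --moves '[[[0,0,-0.5,0,0,0],[0,0,-1,0,0,0],[0,0,-1,0,0,0],[0,0,-1,0,0,0],[0,0,-1,0,0,0]]]'

```text
time_s: 45.3
ee_pos: [0.4492, -0.0462, 0.3015]
tool_rot: [0.769, 0.639, -0.0, -0.0]
wrist_force: [0.7, -0.1, 0.1]
gripper_width: 0.701
```

Emit:
jog_arm --moves '[[[0,0,-1,0,0,-0.8],[0,0,-1,0,0,-0.8],[0,0,-1,0,0,-0.8],[0,0,0,0,0,-0.8],[0.8,0,0,0,0,0]]]'

```text
time_s: 45.72
ee_pos: [0.4492, -0.0302, 0.3777]
tool_rot: [0.695, 0.719, 0.001, 0.003]
wrist_force: [-0.2, 0.6, -0.9]
gripper_width: 0.699
```

Emit:
jog_arm --moves '[[[0.94,0,0,0,0,0],[0.94,0,0,0,0,0],[0.94,0,0,0,0,0],[0.94,0,0,0,0,0],[0.94,0,0,0,0,0]]]'

```text
time_s: 46.13
ee_pos: [0.4438, 0.0923, 0.3754]
tool_rot: [0.693, 0.721, 0.0, -0.0]
wrist_force: [0.1, 0.7, -0.0]
gripper_width: 0.697
```

Emit:
jog_arm --moves '[[[0.94,0,0,0,0,0],[0.94,0,0,0,0,0],[0.94,0,0,0,0,0],[0.94,0,0,0,0,0],[0.94,0,0,0,0,0]]]'

```text
time_s: 46.55
ee_pos: [0.4393, 0.2098, 0.3753]
tool_rot: [0.693, 0.721, -0.0, -0.0]
wrist_force: [0.3, 0.2, 0.1]
gripper_width: 0.697
```

Emit:
jog_arm --moves '[[[0.94,0,0,0,0,0],[0.94,0,0,0,0,0],[0,0,0,0,0,0],[0,0,0,0,0,0],[0,0,0,0,0,0]]]'

```text
time_s: 46.97
ee_pos: [0.4378, 0.255, 0.3752]
tool_rot: [0.693, 0.721, -0.001, 0.0]
wrist_force: [-0.6, -0.2, 0.2]
gripper_width: 0.7
```

```bash
python3 - <<'E'
from stk import *
stack(.012,.035,.1862)
E
```

```text
4402 0.023511947993904075 ((436.810791015625, 306.8832702636719), (41.19789123535156, 97.42034912109375), 88.35978698730469)
t 47.02 tcp [0.438  0.2545 0.3753] x [-0.037  0.999 -0.001] z [-0.    -0.001 -1.   ] F [ 0.7 -0.3  0.3] w 0.702 yaw_x 92.13
tool shift mm [ 52.8   0.8 189. ] units [2.11 0.03 7.56]
turn wz deg (tool z down => -) 3.77 units 0.94
```

Emit:
jog_arm --moves '[[[1,0.03,0,0,0,0],[1,0,0,0,0,0],[0.06,0,0,0,0,0.94],[0,0,1,0,0,0],[0,0,1,0,0,0]]]'

```text
time_s: 47.43
ee_pos: [0.4376, 0.3068, 0.3266]
tool_rot: [0.717, 0.697, 0.002, 0.001]
wrist_force: [0.6, -0.9, -1.1]
gripper_width: 0.699
```

Emit:
jog_arm --moves '[[[0,0,1,0,0,0],[0,0,1,0,0,0],[0,0,1,0,0,0],[0,0,0.9,0,0,0],[0,0,0.7,0,0,0]]]'

```text
time_s: 47.85
ee_pos: [0.4365, 0.3052, 0.2088]
tool_rot: [0.717, 0.697, -0.001, 0.0]
wrist_force: [0.4, 0.2, 0.5]
gripper_width: 0.7
```

Emit:
jog_arm --moves '[[[0,0,0.55,0,0,0],[0,0,0.38,0,0,0],[0,0,0,0,0,0],[0,0,0,0,0,0]]]'

```text
time_s: 48.18
ee_pos: [0.4368, 0.3065, 0.1873]
tool_rot: [0.717, 0.697, -0.0, 0.0]
wrist_force: [0.3, -0.7, -0.6]
gripper_width: 0.701
```

```bash
python3 - <<'E'
from h import *
go([.4368,.3069,.0317],88.36)
E
```

```text
t 48.18 tcp [0.4368 0.3065 0.1873] x [ 0.028  1.    -0.   ] z [ 0. -0. -1.] F [ 0.3 -0.7 -0.6] w 0.701 yaw_x 88.39
tool shift mm [ 0.5 -0.1  0.9] units [ 0.02 -0.    0.04]
turn wz deg (tool z down => -) 0.03 units 0.01
```

Emit:
jog_arm --moves '[[[0.01,0,0.04,0,0,0],[0,0,0,0,0,0]]]'

```text
time_s: 48.35
ee_pos: [0.4371, 0.3076, 0.1873]
tool_rot: [0.717, 0.698, 0.001, 0.0]
wrist_force: [0.3, 0.1, 0.7]
gripper_width: 0.7
```

Emit:
jog_arm --moves '[[[0,0,0,0,0,0],[0,0,0,0,0,0],[0,0,0,0,0,0],[0,0,0,0,0,0],[0,0,0,0,0,0]]]' --fingers -1

```text
time_s: 48.77
ee_pos: [0.437, 0.3077, 0.1876]
tool_rot: [0.716, 0.698, 0.001, 0.0]
wrist_force: [-1.5, -0.4, 6.1]
gripper_width: 0.49
```

Emit:
jog_arm --moves '[[[0,0,-0.4,0,0,0],[0,0,-0.9,0,0,0],[0,0,-1,0,0,0],[0,0,-1,0,0,0],[0,0,-1,0,0,0]]]'

```text
time_s: 49.18
ee_pos: [0.4361, 0.3072, 0.2951]
tool_rot: [0.716, 0.698, -0.0, -0.0]
wrist_force: [0.5, 0.1, -1.8]
gripper_width: 0.495
```

Emit:
jog_arm --moves '[[[0,0,-1,0,0,0],[0,0,-1,0,0,0],[-0.3,0,-0.8,0,0,0],[-0.94,0.02,0,0,0,0],[-0.94,0.02,0,0,0,0]]]'

```text
time_s: 49.6
ee_pos: [0.4359, 0.2535, 0.3659]
tool_rot: [0.715, 0.699, 0.002, 0.0]
wrist_force: [0.2, -0.6, -1.7]
gripper_width: 0.491
```

Emit:
jog_arm --moves '[[[-0.94,0.02,0,0,0,0],[-0.94,0.02,0,0,0,0],[-0.94,0.02,0,0,0,0],[-0.94,0.02,0,0,0,0],[-0.94,0.02,0,0,0,0]]]'

```text
time_s: 50.02
ee_pos: [0.4349, 0.1341, 0.3641]
tool_rot: [0.716, 0.698, 0.0, -0.0]
wrist_force: [1.0, 0.1, -1.2]
gripper_width: 0.493
```

Emit:
jog_arm --moves '[[[-0.94,0.02,0,0,0,0],[-0.94,0.02,0,0,0,0],[-0.94,0.02,0,0,0,0],[-0.94,0.02,0,0,0,0],[-0.94,0.02,0,0,0,0]]]'

```text
time_s: 50.43
ee_pos: [0.4342, 0.0167, 0.3641]
tool_rot: [0.716, 0.698, 0.0, -0.0]
wrist_force: [0.5, 0.6, -1.4]
gripper_width: 0.494
```

Emit:
jog_arm --moves '[[[-0.94,0.03,0,0,0,0],[-0.94,0.03,0,0,0,0],[-0.94,0.03,0,0,0,0],[-0.94,0.03,0,0,0,0],[-0.94,0.03,0,0,0,0]]]'

```text
time_s: 50.85
ee_pos: [0.4348, -0.1008, 0.3641]
tool_rot: [0.716, 0.698, 0.0, -0.0]
wrist_force: [-0.3, 0.0, -0.3]
gripper_width: 0.492
```

Emit:
jog_arm --moves '[[[-0.94,0.03,0,0,0,0],[0,0,0,0,0,0.74],[0,0,0,0,0,0.74],[0,0,0,0,0,0.74],[0,0,0,0,0,0]]]'

```text
time_s: 51.27
ee_pos: [0.4351, -0.1233, 0.364]
tool_rot: [0.769, 0.64, 0.0, -0.0]
wrist_force: [1.0, -0.2, -1.8]
gripper_width: 0.489
```

Emit:
jog_arm --moves '[[[0,0,0,0,0,0],[0,0,0,0,0,0]]]'

```text
time_s: 51.43
ee_pos: [0.4353, -0.1231, 0.3639]
tool_rot: [0.768, 0.641, 0.0, -0.0]
wrist_force: [0.5, 0.7, -1.5]
gripper_width: 0.489
```

```bash
python3 - <<'E'
from held import *
held();go([*wf(-.0008,-.0799),.0337],79.5)
E
```

```text
t 51.43 tcp [ 0.4353 -0.1231  0.3639] x [0.179 0.984 0.   ] z [ 0.  0. -1.] F [ 0.5  0.7 -1.5] w 0.489 yaw_x 79.67
held blue tool mm lo [-19.7 -48.1 162.5] hi [ 20.8  48.  165.5]
top row 169 cols 274 378
t 51.48 tcp [ 0.4354 -0.123   0.3638] x [0.179 0.984 0.   ] z [ 0.  0. -1.] F [-0.1  0.2 -0.3] w 0.49 yaw_x 79.66
tool shift mm [ -1.4  -0.  175.4] units [-0.06 -0.    7.02]
turn wz deg (tool z down => -) 0.16 units 0.04
```

Emit:
jog_arm --moves '[[[-0.06,0,1,0,0,0.04],[0,0,1,0,0,0],[0,0,1,0,0,0],[0,0,1,0,0,0],[0,0,1,0,0,0]]]'

```text
time_s: 51.9
ee_pos: [0.4353, -0.1245, 0.2378]
tool_rot: [0.769, 0.639, 0.0, 0.0]
wrist_force: [0.7, -0.2, -1.5]
gripper_width: 0.485
```

Emit:
jog_arm --moves '[[[0,0,0.8,0,0,0],[0,0,0.43,0,0,0],[0,0,0.24,0,0,0],[0,0,0,0,0,0],[0,0,0,0,0,0]]]'

```text
time_s: 52.32
ee_pos: [0.4358, -0.1249, 0.2026]
tool_rot: [0.769, 0.639, 0.0, 0.001]
wrist_force: [0.8, -1.1, -0.8]
gripper_width: 0.49
```

```bash
python3 - <<'E'
from h import *
go([*wf(-.0008,-.0799),.0346],79.5)
E
```

```text
t 52.32 tcp [ 0.4358 -0.1249  0.2026] x [ 0.183  0.983 -0.   ] z [ 0.001 -0.    -1.   ] F [ 0.8 -1.1 -0.8] w 0.49 yaw_x 79.45
tool shift mm [ 0.4 -0.9 13.3] units [ 0.02 -0.04  0.53]
turn wz deg (tool z down => -) -0.05 units -0.01
```

Emit:
jog_arm --moves '[[[0,-0.03,0.12,0,0,0],[0,0,0.12,0,0,0],[0,0,0.12,0,0,0],[0,0,0,0,0,0]]]'

```text
time_s: 52.65
ee_pos: [0.4344, -0.1244, 0.1928]
tool_rot: [0.769, 0.639, 0.0, -0.0]
wrist_force: [0.1, 0.8, -1.0]
gripper_width: 0.49
```

Emit:
jog_arm --moves '[[[0,0,0.09,0,0,0],[0,0,0.06,0,0,0],[0,0,0,0,0,0]]]'

```text
time_s: 52.9
ee_pos: [0.4346, -0.1246, 0.1896]
tool_rot: [0.769, 0.639, 0.0, -0.0]
wrist_force: [-1.6, 0.5, 2.9]
gripper_width: 0.492
```

Emit:
jog_arm --moves '[[[0,0,0,0,0,0],[0,0,0,0,0,0],[0,0,0,0,0,0],[0,0,0,0,0,0]]]' --fingers 0.4

```text
time_s: 53.23
ee_pos: [0.4345, -0.1246, 0.1892]
tool_rot: [0.769, 0.639, 0.0, 0.0]
wrist_force: [-0.1, -0.1, -1.0]
gripper_width: 0.697
```

Emit:
jog_arm --moves '[[[0,0,-0.5,0,0,0],[0,0,-1,0,0,0],[0,0,-1,0,0,0],[0,0,-1,0,0,0],[0,0,-1,0,0,0]]]'

```text
time_s: 53.65
ee_pos: [0.4342, -0.1246, 0.3027]
tool_rot: [0.769, 0.639, -0.0, -0.0]
wrist_force: [0.8, -0.0, 0.1]
gripper_width: 0.7
```

Emit:
jog_arm --moves '[[[0,0,-1,0,0,0],[0,0,-1,0,0,0],[0.5,0,-1,0,0,0],[0.8,0,-0.5,0,0,0],[0.9,0,0,0,0,0]]]'

```text
time_s: 54.07
ee_pos: [0.4455, -0.0715, 0.3927]
tool_rot: [0.77, 0.638, 0.003, 0.003]
wrist_force: [0.3, -0.5, -0.0]
gripper_width: 0.702
```

Emit:
jog_arm --moves '[[[0.9,0,0,0,0,0],[0,0,0,0,0,0],[0,0,0,0,0,0]]]'

```text
time_s: 54.32
ee_pos: [0.4487, -0.047, 0.389]
tool_rot: [0.768, 0.64, -0.0, -0.0]
wrist_force: [0.3, -0.8, -0.7]
gripper_width: 0.699
```

```bash
python3 - <<'E'
from h import *
c=snap('wrist','w9.png');P=cloud(c);h=cv2.cvtColor(c['pixels'],cv2.COLOR_RGB2HSV)
m=(h[...,0]>100)&(h[...,0]<125)&(h[...,1]>110)
F=((P[...,:2]-FO)@np.c_[FX,FY]);
for y in (-.08,0,.08):
    k=m&(abs(F[...,1]-y)<.035)&(abs(F[...,0])<.07);q=np.c_[F[k],P[k][:,2]]
    A=np.c_[q[:,:2],np.ones(len(q))];s=np.linalg.lstsq(A,q[:,2],rcond=None)[0]
    print(y,len(q),q.min(0).round(4),q.max(0).round(4),'tilt deg',np.degrees(s[:2]).round(2),'z',np.median(q[:,2]))
go([*wf(.233,-.001),.074],79.4)
E
```

```text
-0.08 4256 [-0.0502 -0.101   0.023 ] [ 0.047  -0.0451  0.2972] tilt deg [-2.03 44.7 ] z 0.025613320038887444
0 4271 [-0.0498 -0.0346  0.0231] [0.0476 0.0336 0.3017] tilt deg [-6.68 -1.39] z 0.025625860317117666
0.08 4259 [-0.0502  0.0452  0.0226] [0.0471 0.1004 0.2975] tilt deg [ -2.16 -49.44] z 0.02552665852168129
t 54.37 tcp [ 0.4485 -0.0485  0.389 ] x [ 0.183  0.983 -0.001] z [-0.001 -0.001 -1.   ] F [-0.  -0.7  0.1] w 0.703 yaw_x 79.48
tool shift mm [  1.4 234.9 160.2] units [0.06 9.4  6.41]
turn wz deg (tool z down => -) 0.08 units 0.02
```

View pics/w9.png

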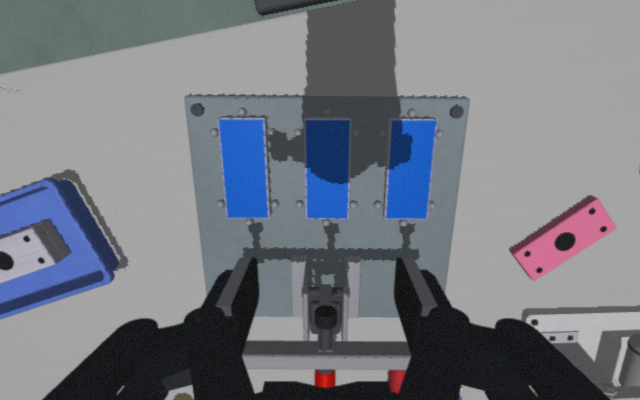

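Emit:
jog_arm --moves '[[[0.06,1,0,0,0,0],[0,1,0,0,0,0],[0,1,0,0,0,0],[0,1,0,0,0,0],[0,1,0,0,0,0]]]'

```text
time_s: 54.78
ee_pos: [0.5725, -0.0719, 0.389]
tool_rot: [0.77, 0.638, -0.001, 0.0]
wrist_force: [-0.2, 0.0, 0.9]
gripper_width: 0.7
```

Emit:
jog_arm --moves '[[[0,1,0,0,0,0],[0,1,0,0,0,0],[0,1,0,0,0,0],[0,1,0,0,0,0],[0,0.4,0,0,0,0]]]'

```text
time_s: 55.2
ee_pos: [0.6818, -0.0924, 0.3877]
tool_rot: [0.77, 0.638, -0.001, 0.001]
wrist_force: [-0.0, -0.3, -0.5]
gripper_width: 0.703
```

Emit:
jog_arm --moves '[[[0,0,0.9,0,0,0],[0,0,1,0,0,0],[0,0,1,0,0,0],[0,0,1,0,0,0],[0,0,1,0,0,0]]]'

```text
time_s: 55.62
ee_pos: [0.6794, -0.0921, 0.2653]
tool_rot: [0.77, 0.638, -0.001, 0.0]
wrist_force: [-0.6, 0.2, -0.3]
gripper_width: 0.699
```

Emit:
jog_arm --moves '[[[0,0,0.8,0,0,0],[0,0,0.5,0,0,0],[0,0,0.2,0,0,0],[0,0,0,0,0,0]]]'

```text
time_s: 55.95
ee_pos: [0.6794, -0.0909, 0.2279]
tool_rot: [0.77, 0.638, -0.001, -0.001]
wrist_force: [-0.7, -0.1, 0.2]
gripper_width: 0.701
```

Emit:
jog_arm --moves '[[[0,0,0,0,0,0],[0,0,0,0,0,0],[0,0,0,0,0,0],[0,0,0,0,0,0],[0,0,0,0,0,0]]]' --fingers -1 --force 40

```text
time_s: 56.37
ee_pos: [0.6805, -0.0908, 0.2312]
tool_rot: [0.769, 0.639, 0.001, 0.002]
wrist_force: [-0.6, -0.7, 4.9]
gripper_width: 0.242
```

Emit:
jog_arm --moves '[[[0,0,0,0,0,0],[0,0,0,0,0,0],[0,0,0,0,0,0]]]'

```text
time_s: 56.62
ee_pos: [0.6805, -0.0907, 0.2312]
tool_rot: [0.769, 0.639, 0.001, 0.002]
wrist_force: [-0.9, -0.9, 6.6]
gripper_width: 0.241
```

```bash
python3 - <<'E'
from h import *
s,R=pose();g=np.array(s['ee_pos'])+R[:,2]*.1547;print(f(g))
p=f(g)[[0,2]]-np.array([.149,.040]);r=np.hypot(*p);a0=np.arctan2(p[0],p[1]);print(r,a0)
a=np.linspace(1.2,0,13);D=np.diff(np.c_[r*np.sin(a),-r*np.cos(a)],axis=0)/.025;print(D.round(2))
E
```

```text
t 56.62 tcp [ 0.6805 -0.0907  0.2312] x [ 0.184  0.983 -0.001] z [ 0.003 -0.001 -1.   ] F [-0.9 -0.9  6.6] w 0.241 yaw_x 79.42
[ 0.2346 -0.0014  0.0765]
0.09305702552736146 1.1677388830269775
[[-0.15 -0.34]
 [-0.19 -0.32]
 [-0.22 -0.3 ]
 [-0.25 -0.28]
 [-0.27 -0.25]
 [-0.3  -0.23]
 [-0.32 -0.19]
 [-0.34 -0.16]
 [-0.35 -0.13]
 [-0.36 -0.09]
 [-0.37 -0.06]
 [-0.37 -0.02]]
```

Emit:
jog_arm --moves '[[[0,-0.15,-0.34,0,0,0],[0,-0.19,-0.32,0,0,0],[0,-0.22,-0.3,0,0,0],[0,-0.25,-0.28,0,0,0],[0,-0.27,-0.25,0,0,0]]]'

```text
time_s: 57.03
ee_pos: [0.6527, -0.0853, 0.2656]
tool_rot: [0.769, 0.639, -0.001, -0.0]
wrist_force: [2.4, -2.3, -8.3]
gripper_width: 0.241
```

Emit:
jog_arm --moves '[[[0,-0.3,-0.23,0,0,0],[0,-0.32,-0.19,0,0,0],[0,-0.34,-0.16,0,0,0],[0,-0.35,-0.13,0,0,0],[0,-0.36,-0.09,0,0,0]]]'

```text
time_s: 57.45
ee_pos: [0.611, -0.0775, 0.2859]
tool_rot: [0.769, 0.639, -0.001, -0.0]
wrist_force: [3.1, -4.4, -14.2]
gripper_width: 0.227
```

Emit:
jog_arm --moves '[[[0,-0.37,-0.06,0,0,0],[0,-0.37,-0.02,0,0,0],[0,0,0,0,0,0],[0,0,0,0,0,0]]]'

```text
time_s: 57.78
ee_pos: [0.5942, -0.0729, 0.2905]
tool_rot: [0.769, 0.639, 0.002, 0.0]
wrist_force: [0.2, 0.1, 0.7]
gripper_width: 0.0
```

```bash
python3 - <<'E'
from h import *
s,R=pose();g=np.array(s['ee_pos'])+R[:,2]*.1547;print(f(g))
E
```

```text
t 57.78 tcp [ 0.5942 -0.0729  0.2905] x [0.182 0.983 0.003] z [ 0.003  0.002 -1.   ] F [0.2 0.1 0.7] w 0.0 yaw_x 79.51
[0.1463 0.0006 0.1358]
```

```bash
python3 - <<'E'
from h import *
for cam in ('side','top','wrist'):
    c=snap(cam,'e_%s.png'%cam);P=cloud(c);h=cv2.cvtColor(c['pixels'],cv2.COLOR_RGB2HSV)
    m=((h[...,0]<6)|(h[...,0]>174))&(h[...,1]>150)
    F=np.array([f(p) for p in P[m]]);F=F[(F[:,0]>.08)&(F[:,0]<.3)&(abs(F[:,1])<.03)&(F[:,2]>.06)]
    print(cam,len(F))
    if len(F)>5: x=F[F[:,2].argsort()];print(x[::max(1,len(x)//10)])
E
```

```text
side 90
[[ 0.155  -0.0067  0.0927]
 [ 0.1535 -0.0033  0.0992]
 [ 0.1574 -0.008   0.1041]
 [ 0.1613 -0.0031  0.1071]
 [ 0.1699 -0.0116  0.1122]
 [ 0.1627 -0.0103  0.1185]
 [ 0.1675 -0.009   0.1232]
 [ 0.1782 -0.0103  0.1268]
 [ 0.1615 -0.0061  0.1317]
 [ 0.1754 -0.0129  0.1372]]
top 0
wrist 502
[[ 1.691e-01  1.100e-03  1.427e-01]
 [ 1.684e-01 -1.000e-04  1.457e-01]
 [ 1.691e-01  1.100e-03  1.476e-01]
 [ 1.694e-01 -1.000e-04  1.494e-01]
 [ 1.702e-01 -1.000e-04  1.511e-01]
 [ 1.700e-01  3.000e-04  1.524e-01]
 [ 1.715e-01 -5.000e-04  1.532e-01]
 [ 1.738e-01 -1.600e-03  1.543e-01]
 [ 1.730e-01 -1.200e-03  1.551e-01]
 [ 1.732e-01  1.400e-03  1.558e-01]
 [ 1.361e-01  1.000e-04  1.933e-01]]
```

Emit:
jog_arm --moves '[[[0,0,-0.8,0,0,0],[0,0,-1,0,0,0],[0,0,-0.8,0,0,0],[0,0,0,0,0,0]]]'

```text
time_s: 58.27
ee_pos: [0.5961, -0.0747, 0.3587]
tool_rot: [0.769, 0.639, 0.003, 0.004]
wrist_force: [0.8, -0.0, 0.2]
gripper_width: -0.005
```

Emit:
jog_arm --moves '[[[0,0.9,0,0,0,0],[0,1,0,0,0,0],[0,1,0,0,0,0],[0,0,0,0,0,0],[0,0,0,0,0,0]]]'

```text
time_s: 58.68
ee_pos: [0.6661, -0.0874, 0.3518]
tool_rot: [0.769, 0.639, -0.001, -0.0]
wrist_force: [1.2, -0.2, -0.4]
gripper_width: -0.004
```

```bash
python3 - <<'E'
from h import *
go([*wf(.217,-.001),.125],79.4)
E
```

```text
t 58.68 tcp [ 0.6661 -0.0874  0.3518] x [ 0.183  0.983 -0.001] z [-0.002 -0.001 -1.   ] F [ 1.2 -0.2 -0.4] w -0.004 yaw_x 79.44
tool shift mm [-0.1 -1.8 72.2] units [-0.   -0.07  2.89]
turn wz deg (tool z down => -) 0.04 units 0.01
```

Now descend behind the handle and push toward −x (tool −y).

Emit:
jog_arm --moves '[[[0,0,0.9,0,0,0],[0,0,0.9,0,0,0],[0,0,0.8,0,0,0],[0,0,0.2,0,0,0],[0,0,0,0,0,0]]]'

```text
time_s: 59.1
ee_pos: [0.6641, -0.0867, 0.2815]
tool_rot: [0.769, 0.639, -0.002, -0.002]
wrist_force: [-1.1, 0.3, 1.0]
gripper_width: 0.002
```

Emit:
jog_arm --moves '[[[0,-0.3,0,0,0,0],[0,-0.3,0,0,0,0],[0,-0.3,0,0,0,0],[0,0,0,0,0,0]]]'

```text
time_s: 59.43
ee_pos: [0.6435, -0.0834, 0.2866]
tool_rot: [0.769, 0.639, 0.002, 0.002]
wrist_force: [0.3, -0.7, 0.8]
gripper_width: 0.002
```

Emit:
jog_arm --moves '[[[0,-0.2,0,0,0,0],[0,-0.2,0,0,0,0],[0,-0.2,0,0,0,0],[0,0,0,0,0,0]]]'

```text
time_s: 59.77
ee_pos: [0.6279, -0.0804, 0.2836]
tool_rot: [0.769, 0.639, -0.0, -0.0]
wrist_force: [2.8, -1.5, -0.7]
gripper_width: 0.004
```

```bash
python3 - <<'E'
from h import *
s,R=pose();g=np.array(s['ee_pos'])+R[:,2]*.1547;print(f(g))
E
```

```text
t 59.77 tcp [ 0.6279 -0.0804  0.2836] x [0.184 0.983 0.   ] z [-0.  0. -1.] F [ 2.8 -1.5 -0.7] w 0.004 yaw_x 79.42
[ 0.1803 -0.0009  0.1289]
```

Emit:
jog_arm --moves '[[[0,-0.12,0,0,0,0],[0,-0.12,0,0,0,0],[0,0,0,0,0,0]]]'

```text
time_s: 60.02
ee_pos: [0.6222, -0.0792, 0.2833]
tool_rot: [0.769, 0.639, -0.0, -0.0]
wrist_force: [2.4, -0.9, 0.1]
gripper_width: -0.001
```

Emit:
jog_arm --moves '[[[0,-0.12,0,0,0,0],[0,0,0,0,0,0],[0,0,0,0,0,0]]]'

```text
time_s: 60.27
ee_pos: [0.6197, -0.0788, 0.2836]
tool_rot: [0.769, 0.639, -0.0, 0.0]
wrist_force: [2.3, -0.3, 1.0]
gripper_width: -0.004
```

Emit:
jog_arm --moves '[[[0,-0.08,0,0,0,0],[0,0,0,0,0,0],[0,0,0,0,0,0]]]'

```text
time_s: 60.52
ee_pos: [0.6188, -0.0787, 0.2843]
tool_rot: [0.769, 0.639, 0.001, 0.002]
wrist_force: [5.2, -1.5, 1.1]
gripper_width: 0.005
```

Emit:
jog_arm --moves '[[[0,-0.12,0,0,0,0],[0,0,0,0,0,0],[0,0,0,0,0,0]]]'

```text
time_s: 60.77
ee_pos: [0.6177, -0.0784, 0.2849]
tool_rot: [0.769, 0.639, 0.003, 0.005]
wrist_force: [10.3, -2.4, -2.4]
gripper_width: 0.001
```

Emit:
jog_arm --moves '[[[0,-0.12,0,0,0,0],[0,0,0,0,0,0],[0,0,0,0,0,0]]]'

```text
time_s: 61.02
ee_pos: [0.6165, -0.0782, 0.2854]
tool_rot: [0.769, 0.639, 0.005, 0.007]
wrist_force: [16.0, -3.5, -4.1]
gripper_width: 0.002
```

```bash
python3 - <<'E'
from h import *
s,R=pose();g=np.array(s['ee_pos'])+R[:,2]*.1547;print(f(g))
E
```

```text
t 61.02 tcp [ 0.6165 -0.0782  0.2854] x [ 0.183  0.983 -0.001] z [ 0.017 -0.005 -1.   ] F [16.  -3.5 -4.1] w 0.002 yaw_x 79.45
[ 0.1715 -0.0011  0.1307]
```

Emit:
jog_arm --moves '[[[0,-0.15,0,0,0,0],[0,-0.06,0,0,0,0],[0,0,0,0,0,0]]]'

```text
time_s: 61.27
ee_pos: [0.6145, -0.0776, 0.2862]
tool_rot: [0.769, 0.639, 0.009, 0.012]
wrist_force: [27.1, -6.7, -10.9]
gripper_width: 0.001
```

Emit:
jog_arm --moves '[[[0,0.5,0,0,0,0],[0,0.8,0,0,0,0],[0,0,-1,0,0,0],[0,0,-1,0,0,0],[0,0,-1,0,0,0]]]'

```text
time_s: 61.68
ee_pos: [0.6377, -0.0819, 0.3572]
tool_rot: [0.769, 0.639, -0.002, -0.003]
wrist_force: [0.3, 0.8, 0.3]
gripper_width: -0.004
```

Emit:
jog_arm --moves '[[[0,0,-1,0,0,0],[0,-1,-0.2,0,0,0],[0,-1,0,0,0,0],[0,-1,0,0,0,0],[0,-1,0,0,0,0]]]'

```text
time_s: 62.1
ee_pos: [0.5382, -0.0634, 0.3874]
tool_rot: [0.769, 0.639, -0.002, -0.002]
wrist_force: [-0.1, -0.3, -0.6]
gripper_width: 0.0
```

Emit:
jog_arm --moves '[[[0,-1,0,0,0,0],[0,-1,0,0,0,0],[0,-1,0,0,0,0],[0,0,0,0,0,0],[0,0,0,0,0,0]]]'

```text
time_s: 62.52
ee_pos: [0.4648, -0.0497, 0.3878]
tool_rot: [0.769, 0.639, -0.001, -0.002]
wrist_force: [0.5, 0.3, -0.0]
gripper_width: 0.005
```

```bash
python3 - <<'E'
from h import *
pose();c=snap('wrist','w10.png');P=cloud(c);h=cv2.cvtColor(c['pixels'],cv2.COLOR_RGB2HSV)
m=((h[...,0]<6)|(h[...,0]>174))&(h[...,1]>150)
F=np.array([f(p) for p in P[m]]);F=F[(F[:,0]>.08)&(F[:,0]<.25)&(abs(F[:,1])<.006)&(F[:,2]>.06)]
x=F[F[:,2].argsort()];print(x[::max(1,len(x)//10)])
E
```

```text
t 62.52 tcp [ 0.4648 -0.0497  0.3878] x [0.182 0.983 0.001] z [-0.003  0.002 -1.   ] F [ 0.5  0.3 -0. ] w 0.005 yaw_x 79.49
[[ 0.14    0.0025  0.12  ]
 [ 0.138  -0.0023  0.1268]
 [ 0.1386  0.0009  0.1316]
 [ 0.1405  0.0047  0.1358]
 [ 0.1388 -0.0037  0.1397]
 [ 0.1401  0.0039  0.1434]
 [ 0.1393 -0.0044  0.147 ]
 [ 0.1371  0.0015  0.1503]
 [ 0.14    0.003   0.153 ]
 [ 0.1401 -0.0028  0.1547]]
```

View pics/w10.png

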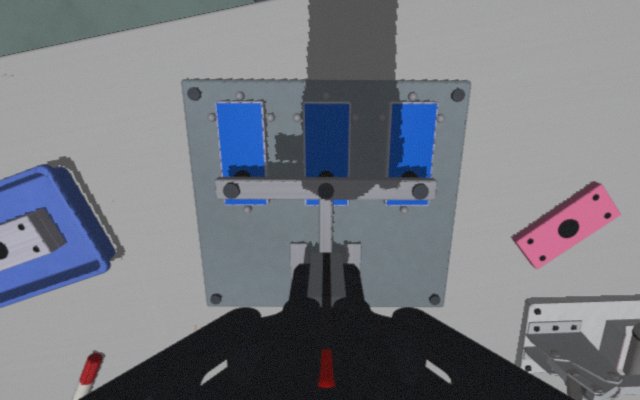

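```bash
python3 -c "
from rig import order
print(order.hand_in())"
```

```text
the job is handed in; nothing more can be done
None
```

The changeover is done and handed in at about 62 s on the robot's clock.

- **Clamp opened:** My first pull left it about 0.1 rad short of fully open. I pushed the handle down to its stop, and the cross bar then measured level at about x = 104 mm.
- **Drilled plates:** There were two. Both lie flat in a pile in the blue tray.
- **Blanks:** All three were there, one now in each bay. Before clamping, all three tops measured about 25.5 mm (24 mm expected; my depth readings run about 1.5 mm high). An automatic tilt check on them came out unusable because gripper pixels got mixed in, so I relied on the heights and the picture.
- **Clamp locked:** The grip came off the handle about 0.3 rad before upright. I pushed it the rest of the way from behind with closed fingers until it stalled at 27 N.

In the last wrist picture the handle front is vertical at x ≈ 139 mm, the same as at the start. All three spindles are over the blanks and the pile is still in the tray. I did not go near the weight, the marker, the bottle or the pink look-alike, but I did not measure their positions again at the end.

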